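# Fetch the rear vial to the scale and restore the stand

### The job

The white-capped vial stands at the rear of the grey vial stand, against its back stop and hemmed in by the vials with the red and the blue cap disc. Clear those two out of the way to stand in the green tray, then put the white-capped vial upright in the middle of the scale's round pan, and only then put the red and blue ones back upright exactly where each stood at the start. Leave the pinch clamp in the tray and everything else on the bench where it is.

Things in the scene. Friction and masses are not known exactly. Their poses are not given: they have to be found in the camera images.
- white_vial: The vial to be weighed: pale honey-coloured, with a WHITE cap. 60 mm tall upright screw-cap sample vial; body 27 mm across up to 46 mm, then a cap 24 mm across up to 60 mm; weighs about 35 g. Origin: centre of its underside, z up along the vial. Starts on the stand's rear place; once its neighbours are gone the fingers fit closing along the stand's y.
- red_vial: Dark amber vial with a black cap bearing a red disc. 60 mm tall upright screw-cap sample vial; body 27 mm across up to 46 mm, then a cap 24 mm across up to 60 mm; weighs about 35 g. Origin: centre of its underside, z up along the vial. Starts on one of the stand's two front places (which one varies), about 9 mm clear of the white-capped vial.
- blue_vial: Pale honey-coloured vial with a black cap bearing a blue disc. 60 mm tall upright screw-cap sample vial; body 27 mm across up to 46 mm, then a cap 24 mm across up to 60 mm; weighs about 35 g. Origin: centre of its underside, z up along the vial. Starts on the other front place of the stand, about 9 mm clear of the white-capped vial.
- stand: Fixed grey vial stand, flat plate 64 x 112 x 6 mm (x -37..+27), top at z = 6 mm; thin white rings mark three places, no recess. Origin: at bench level under the rear place (0, 0); +x to the rear (turned up to 0.15 rad). Front places (-16, +32) and (-16, -32) mm. Aluminium back stop 34 mm wide behind the rear place: x 19.5..24.5 mm, up to z = 69 mm; open elsewhere.
- tray: Fixed shallow green tray, the side area: 76 mm (its x) by 104 mm (its y), walls 4 mm thick and 10 mm high, inner floor at z = 4 mm. Origin: centre of its underside. Turned up to 0.1 rad. The pinch clamp lies along its left (+y) wall; the rest has room for two vials side by side, e.g. at (0, +4) and (0, -31) mm, gripped along x.
- scale: Fixed small black pocket scale with a round steel pan: pan 58 mm across, flat, its top at z = 20 mm. Origin: at bench level under the pan's centre. Housing 16 mm high, x from -34 to +34 mm, y from -34 to +50 mm, with the display on its +y (left) side. Turned up to 0.2 rad.
- clamp: Bystander: red and blue tube pinch clamp, 13 x 50 x 21 mm, lying loose in the tray near its left wall (at about y = +38 mm of the tray), its length along the tray's x. Origin: centre of its underside. Not to be disturbed.
- plain_vial: Bystander: dark amber vial with a plain black cap without disc, 60 mm tall upright screw-cap sample vial; body 27 mm across up to 46 mm, then a cap 24 mm across up to 60 mm; weighs about 35 g. Origin: centre of its underside, z up along the vial. Stands on the bench behind the work area. Not to be disturbed.
- beaker: Bystander: plastic beaker with pale granules, 61 mm across, 72 mm tall, standing on the bench behind the work area. Origin: centre of its underside. Not to be disturbed. (Above the bench, right of y = -0.13 m, a control cabinet hangs above z = 0.5 m behind x = 0.61 m; its red main switch at y = -0.27, z = 0.6 reaches out to x = 0.57: keep lifts low there.)
Things that resemble listed ones, but are neither listed nor needed, are in the scene too. What is shaped like the white_vial but yellow is not meant.

How it is judged:
By the outcome, as a careful person would: the job done as asked, in the order asked, and still so for the second after the job is handed in, with the robot touching nothing.
It also fails if it takes over 96 s, if anything falls off the work surface, if the arm or the gripper's body presses on something with over 40 N, if the wrist force passes 120 N, or if a joint passes its speed limit or range.

### The arm

A 7-joint arm with a two-finger parallel gripper is mounted at the origin on a cart in front of the work surface, level with it; the furniture and walls round the work are solid. World frame = base frame: x ahead of the robot, y to its left, z up, the work surface at z = 0. Lengths are in mm, angles in rad, forces in N, time in s.
With the tool pointing down it reaches from about 400 to 750 mm from the base axis. Payload 19.5 kg.
Tool frame: the origin (TCP) lies at the very end of the fingers, on their centre line; the grasp point (between the pads) lies 19 mm behind it; z points along the fingers, y is the line along which they close (so a half turn about z gives the same grasp; the last joint's range is limited). The gripper opens to 85 mm and grips with 20 to 120 N. Pads are 22 mm wide; open, the fingers measure 114 mm over their backs; the gripper's body (76 mm by 85 mm) begins 54 mm behind the grasp point. The pads swing forward as they close: fully open they stand 13 mm farther back than shut.
Start: joints at [-1.288, 0.707, -0.028, 1.485, 0.022, 0.951, -0.075], TCP at [183.481, 544.913, 231.268] pointing down, gripper open.
Joint ranges: [-2.71, 2.71], [-0.32, 2.16], [-1.57, 1.52], [0, 2.45], [-1.46, 4.6], [0, 2.02], [-2.83, 2.83]. Speed limits (rad/s): [1.89, 1.89, 2.57, 2.57, 3.01, 3.01, 3.01].

### API

Orientations are given as a unit quaternion [w, x, y, z].
In Python, from rig import ctrl, cams gives the robot as it stands.
- The arm moves only by the tool servo_tool, never from a script. Its argument "commands" is a list of rows, each an object of numbers: "ax", "ay", "az": the turn, a rotation vector about the tool's x, y, z normalised to -1 to 1, where 1 is 8 degrees; "x", "y", "z": the shift along the tool's x, y, z normalised to -1 to 1, where 1 is 0.04 m; "fingers": the opening, from 0 (shut) to 1 (fully open). A call has 1 to 5 rows; each row shifts and turns the commanded pose from where the row before left it, along the tool's axes as they then stand; what a row does not reach is not made up. A row lasts 1/8 s, in which the tool goes at most 62.5 mm and 10.7 degrees, less where a joint would pass 70% of its speed; a pose out of reach is approached as far as the arm can. A call with a number of a shift or a turn outside -1 to 1 is refused whole. A call with a gripper value outside its range is refused whole. The fingers move at their own pace and stop on an object; the grip force is fixed at half the most. Time passes only in rows, so rows that do not move let the fingers close. It gives the time, the measured TCP pose, the force, the opening and the grip force at its end, in the units of the state.
- ctrl.get_state(): the state, without advancing time (a new reading comes with each control period).
- cams.snapshot(name): name is "scene" or "top" or "wrist"; returns a dict with "pixels" (400x640x3 uint8, red, green, blue), "fx", "fy", "cx", "cy" (pixels), "eye" and "orientation" of the camera in the world; the wrist camera has in their place "hand_eye" (4x4, takes a point from camera to tool coordinates, whose origin is the TCP and whose axes are the flange's). Camera axes: x right, y up, looking along -z (the intrinsics and any distortion apply to the point x, -y, -z); pixel columns grow to the right and rows downward; lengths in mm; the calibration is good to about 2 mm. A picture is of the moment at which its call begins: read the wrist's pose just before it. There is no depth.
- ctrl.job_done(): hands the job in; it is judged then, once.
The state is a dict: "time_s": time; "qpos": joint angles; "joint_vel": joint speeds; "tau": joint torques, N m; "eef_pos": TCP position; "orientation": TCP orientation; "force": force on the tool from outside, world axes, zero at the start; "ft_torque": the same for the moment, N m; "gripper_width": finger opening in mm; "grip_force": force on a finger pad.
Only numpy, scipy, OpenCV 4.12 (cv2) and the standard library are available. Lean on these libraries where they do the work, as an engineer would, in place of code of your own. Each camera call takes 0.05 s, during which the arm holds its last target. There are 200 camera calls.

## Working session

There is one attempt and no reset: what is moved stays moved. The work goes in short steps, Python scripts to look and compute and a tool call to move; the robot and the scene stay as the last step left them, time stands still between calls to the robot, and variables do not carry over. Pictures are saved under pics/ and viewed, at most 14 in all, crops included, and the job is handed in when it is done.

Besides the shell and the picture viewer there is one more tool, called as name(argument=value, ...), one argument or row to a line, values as JSON. servo_tool: Moves the arm, as the interface text tells. Its arguments: {"type":"object","properties":{"commands":{"type":"array","items":{"type":"object","properties":{"ax":{"type":"number"},"ay":{"type":"number"},"az":{"type":"number"},"x":{"type":"number"},"y":{"type":"number"},"z":{"type":"number"},"fingers":{"type":"number"}}}}},"required":["commands"]}

```bash
mkdir -p pics; ls; python3 - <<'E'
from rig import ctrl,cams
import cv2
s=ctrl.get_state();print(s)
for n in("scene","top"):
    d=cams.snapshot(n);cv2.imwrite(f"pics/{n}0.png",d["pixels"][:,:,::-1]);print({k:v for k,v in d.items() if k!="pixels"})
E
```

```text
pics
{'time_s': 0.0, 'qpos': array([-1.28773606,  0.7070592 , -0.02761402,  1.48502176,  0.02201167,
        0.95089939, -0.07548668]), 'joint_vel': array([-0.00213853, -0.00071348, -0.00051757,  0.0002033 ,  0.00044174,
       -0.00195531,  0.00050977]), 'tau': array([ 5.01163220e-05, -8.83217239e+01,  1.23470206e+00, -2.36152482e+01,
        1.68524974e-02,  6.70064401e-03,  2.47045904e-05]), 'eef_pos': array([183.39054704, 544.682678  , 230.84728362]), 'orientation': array([-6.44792176e-05,  1.61658406e-01,  9.86846627e-01, -5.38575893e-04]), 'force': array([-0.43297399,  0.61931497, -0.53722385]), 'ft_torque': array([ 0.00677221, -0.00253947,  0.0063437 ]), 'grip_force': 0.0, 'gripper_width': 85.38549190914067}
{'fx': 403.2997337364848, 'fy': 403.2997337364848, 'cx': 328.48241481330047, 'cy': 195.8643693675232, 'eye': array([-307.62891536, -706.78673672,  522.99736911]), 'orientation': array([ 0.7320239 ,  0.451241  , -0.27395152, -0.43066593])}
{'fx': 368.5481890925331, 'fy': 368.5481890925331, 'cx': 319.99589639435965, 'cy': 194.89357115492555, 'eye': array([ 403.4063145 , -260.87771306, 1057.77363499]), 'orientation': array([-0.7008844 , -0.04216829,  0.0525147 ,  0.7100881 ])}
```

View pics/top0.png

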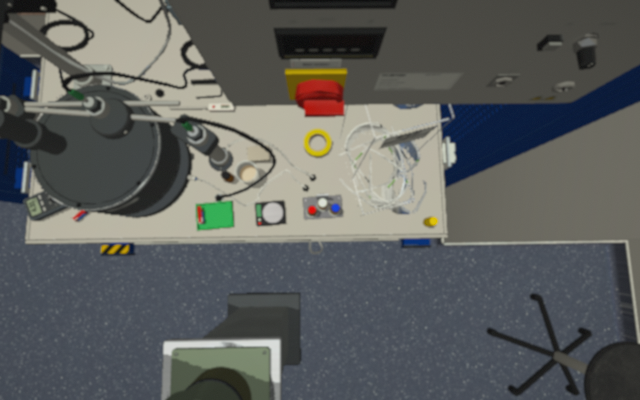

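View pics/scene0.png

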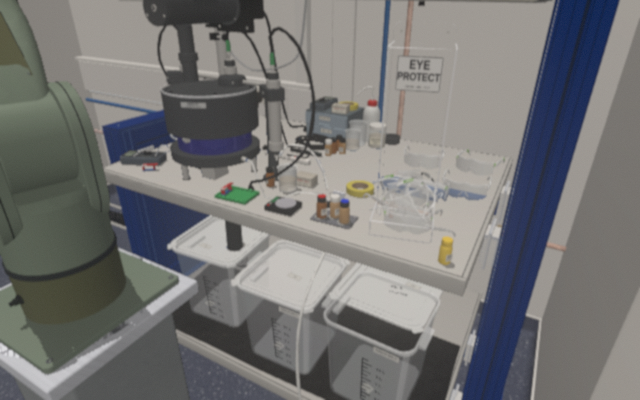

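The top view shows the stand at about (322,207), with the red cap at (312,211), white at (322,202) and blue at (336,209). The scale pan is at (273,212), the tray at (215,215), and the plain vial and beaker at about (230,178) and (250,175). The scene view agrees. At roughly 2.8 mm per pixel this is coarse, so I'll get rough positions and then refine with the wrist camera.

```bash
cat > h.py <<'E'
import numpy as np,cv2
from scipy.spatial.transform import Rotation as R
from rig import ctrl,cams
def rot(q): return R.from_quat([q[1],q[2],q[3],q[0]]).as_matrix()
def snap(n):
    s=ctrl.get_state(); d=cams.snapshot(n); d["s"]=s
    if n=="wrist":
        T=np.eye(4);T[:3,:3]=rot(s["orientation"]);T[:3,3]=s["eef_pos"]
        C=T@np.array(d["hand_eye"]); d["C"]=C
    else:
        C=np.eye(4);C[:3,:3]=rot(d["orientation"]);C[:3,3]=d["eye"];d["C"]=C
    return d
def ray(d,u,v,z):
    r=d["C"][:3,:3]@np.array([(u-d["cx"])/d["fx"],-(v-d["cy"])/d["fy"],-1]);o=d["C"][:3,3]
    return o+r*(z-o[2])/r[2]
def proj(d,p):
    c=d["C"][:3,:3].T@(np.array(p)-d["C"][:3,3]);return d["cx"]+d["fx"]*c[0]/-c[2],d["cy"]-d["fy"]*c[1]/-c[2]
E
python3 - <<'E'
from h import *
d=snap("top")
for n,u,v,z in [("red",312,211,60),("white",322,202,66),("blue",336,209,66),("pan",273,212,20),("tray",215,215,8),("plain",230,178,60),("beaker",250,175,72),("edge",240,240,0)]: print(n,ray(d,u,v,z).round())
print(proj(d,[0,0,0]),proj(d,[183,545,231]))
w=snap("wrist");cv2.imwrite("pics/w0.png",w["pixels"][:,:,::-1]);print(w["hand_eye"],w["fx"],w["cx"],w["cy"],[k for k in w])
print(rot(w["s"]["orientation"]).round(3))
E
```

```text
red [ 494. -254.   60.]
white [ 518. -282.   66.]
blue [ 498. -319.   66.]
pan [ 496. -144.   20.]
tray [491.  22.   8.]
plain [588. -31.  60.]
beaker [593. -87.  72.]
edge [419. -48.   0.]
(np.float64(219.61836894053903), np.float64(397.4626087814422)) (np.float64(-65.90966679744724), np.float64(355.4291391494835))
[[-1.23942936e-03  9.55683933e-01  2.94392058e-01  7.41285212e+01]
 [ 9.99999231e-01  1.17307776e-03  4.01970199e-04  5.20503356e-01]
 [ 3.88116840e-05  2.94392330e-01 -9.55684652e-01 -1.41859076e+02]
 [ 0.00000000e+00  0.00000000e+00  0.00000000e+00  1.00000000e+00]] 312.8525419264957 316.77646505302397 199.33772177684614 ['pixels', 'fx', 'fy', 'cx', 'cy', 'hand_eye', 's', 'C']
[[-0.948  0.319 -0.   ]
 [ 0.319  0.948 -0.001]
 [ 0.    -0.001 -1.   ]]
```

View pics/w0.png

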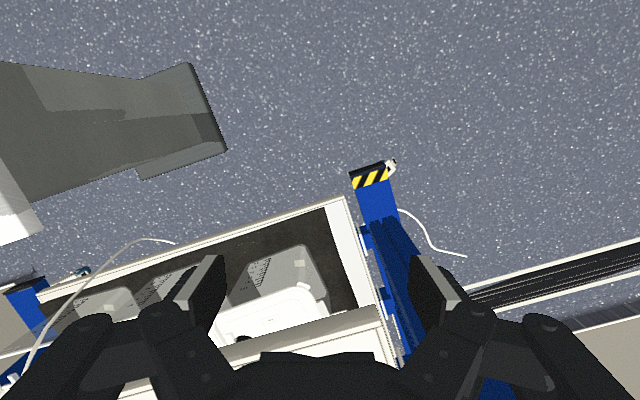

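The wrist view shows the bench's left end, below and around (300,280), and the open fingers at (205,290) and (430,290); nothing needed is in view yet. The top-camera rays give heights and reach that fit the given sizes. I'll plan the transit at small radius, clear of the big hanging cylinder.

```bash
cat >> h.py <<'E'
def tri(a,ua,b,ub):
    A=[];B=[]
    for d,(u,v) in((a,ua),(b,ub)):
        r=d["C"][:3,:3]@np.array([(u-d["cx"])/d["fx"],-(v-d["cy"])/d["fy"],-1]);r/=np.linalg.norm(r)
        M=np.eye(3)-np.outer(r,r);A.append(M);B.append(M@d["C"][:3,3])
    return np.linalg.lstsq(np.vstack(A),np.hstack(B),rcond=None)[0]
def plan(wps,start=None):
    """wps: (x,y,z,yaw of tool y in deg, n rows); tool pointing down. Prints rows in tool axes."""
    s=ctrl.get_state();p=s["eef_pos"].copy();M=rot(s["orientation"])
    if start is not None: p=np.array(start[:3],float);yw=np.radians(start[3]);M=np.array([[-np.sin(yw),np.cos(yw),0],[np.cos(yw),np.sin(yw),0],[0,0,-1.]])
    for x,y,z,yaw,n in wps:
        a=np.radians(yaw);ty=np.array([np.cos(a),np.sin(a),0]);tz=np.array([0,0,-1.])
        G=np.column_stack([np.cross(ty,tz),ty,tz]);t=np.array([x,y,z])
        w=R.from_matrix(M.T@G).as_rotvec()
        for i in range(n):
            sh=(M.T@((t-p)/(n-i)))/40; p=p+M@(np.round(sh,2)*40)
            r=np.degrees(w)/n/8; M=M@R.from_rotvec(np.radians(np.round(r,2)*8)).as_matrix()
            print({k:float(round(v,2)) for k,v in zip(("x","y","z","ax","ay","az"),[*sh,*r]) if abs(v)>=.005})
        print("--",p.round(1))
E
python3 - <<'E'
from h import *
a=snap("top");b=snap("scene")
print(tri(a,(105,150),b,(210,95)).round(), ray(a,190,170,300).round(),ray(a,120,215,300).round())
plan([(330,300,250,45,7),(440,0,250,0,8),(475,-200,260,0,5)])
E
```

```text
[619. 208. 247.] [561.  -3. 300.] [469. 137. 300.]
{'x': -0.78, 'y': -0.66, 'z': -0.07, 'az': 0.47}
{'x': -0.82, 'y': -0.61, 'z': -0.07, 'az': 0.47}
{'x': -0.85, 'y': -0.56, 'z': -0.07, 'az': 0.47}
{'x': -0.89, 'y': -0.5, 'z': -0.06, 'az': 0.47}
{'x': -0.92, 'y': -0.44, 'z': -0.07, 'az': 0.47}
{'x': -0.94, 'y': -0.37, 'z': -0.06, 'az': 0.47}
{'x': -0.97, 'y': -0.31, 'z': -0.07, 'az': 0.47}
-- [330.  300.2 250. ]
{'x': -0.91, 'y': -0.42, 'az': 0.7}
{'x': -0.94, 'y': -0.33, 'az': 0.7}
{'x': -0.97, 'y': -0.24, 'az': 0.7}
{'x': -0.99, 'y': -0.14, 'az': 0.7}
{'x': -1.0, 'y': -0.04, 'az': 0.7}
{'x': -1.0, 'y': 0.05, 'az': 0.7}
{'x': -0.99, 'y': 0.15, 'az': 0.7}
{'x': -0.96, 'y': 0.24, 'az': 0.7}
-- [440.    0.  250.1]
{'x': -1.0, 'y': 0.17, 'z': -0.05, 'az': 0.01}
{'x': -1.0, 'y': 0.17, 'z': -0.05, 'az': 0.01}
{'x': -1.0, 'y': 0.17, 'z': -0.05, 'az': 0.01}
{'x': -1.0, 'y': 0.18, 'z': -0.05, 'az': 0.01}
{'x': -1.0, 'y': 0.18, 'z': -0.05, 'az': 0.01}
-- [ 475.2 -199.9  260.2]
```

```bash
python3 - <<'E'
from h import *
plan([(300,300,240,50,7),(375,140,240,20,5),(430,-30,240,0,5)])
E
```

```text
{'x': -0.67, 'y': -0.7, 'z': -0.03, 'az': 0.38}
{'x': -0.71, 'y': -0.66, 'z': -0.03, 'az': 0.38}
{'x': -0.74, 'y': -0.62, 'z': -0.03, 'az': 0.38}
{'x': -0.78, 'y': -0.58, 'z': -0.03, 'az': 0.38}
{'x': -0.81, 'y': -0.54, 'z': -0.03, 'az': 0.38}
{'x': -0.83, 'y': -0.49, 'z': -0.03, 'az': 0.38}
{'x': -0.86, 'y': -0.45, 'z': -0.04, 'az': 0.38}
-- [300.1 299.9 240. ]
{'x': -0.8, 'y': -0.37, 'az': 0.75}
{'x': -0.83, 'y': -0.29, 'az': 0.75}
{'x': -0.86, 'y': -0.2, 'az': 0.75}
{'x': -0.88, 'y': -0.11, 'az': 0.75}
{'x': -0.88, 'y': -0.01, 'az': 0.75}
-- [375.  140.2 240.1]
{'x': -0.89, 'y': -0.03, 'az': 0.5}
{'x': -0.89, 'y': 0.03, 'az': 0.5}
{'x': -0.89, 'y': 0.09, 'az': 0.5}
{'x': -0.88, 'y': 0.15, 'az': 0.5}
{'x': -0.88, 'y': 0.21, 'az': 0.5}
-- [430.  -30.1 240.1]
```

servo_tool(
  commands=[
    {"x":-0.75,"y":-0.7,"az":0.4,"fingers":1},
    {"x":-0.78,"y":-0.66,"az":0.4,"fingers":1},
    {"x":-0.8,"y":-0.63,"az":0.4,"fingers":1},
    {"x":-0.83,"y":-0.6,"az":0.4,"fingers":1},
    {"x":-0.86,"y":-0.55,"az":0.4,"fingers":1},
  ],
)

```text
invalid input at $.commands[0]: expected keys ax, ay, az, x, y, z, fingers
```

servo_tool(
  commands=[
    {"x":-0.67,"y":-0.7,"z":0,"ax":0,"ay":0,"az":0.4,"fingers":1},
    {"x":-0.71,"y":-0.66,"z":0,"ax":0,"ay":0,"az":0.4,"fingers":1},
    {"x":-0.74,"y":-0.62,"z":0,"ax":0,"ay":0,"az":0.4,"fingers":1},
    {"x":-0.78,"y":-0.58,"z":0,"ax":0,"ay":0,"az":0.4,"fingers":1},
    {"x":-0.81,"y":-0.54,"z":0,"ax":0,"ay":0,"az":0.4,"fingers":1},
  ],
)

```text
time_s: 0.92
eef_pos: [266.2, 368.1, 231.4]
orientation: [0.0, 0.298, 0.954, 0.0]
force: [0.9, -0.1, 0.7]
gripper_width: 85.3
grip_force: 0.0
```

servo_tool(
  commands=[
    {"x":-0.83,"y":-0.49,"z":0,"ax":0,"ay":0,"az":0.4,"fingers":1},
    {"x":-0.86,"y":-0.45,"z":0,"ax":0,"ay":0,"az":0.4,"fingers":1},
    {"x":-0.8,"y":-0.37,"z":0,"ax":0,"ay":0,"az":0.7,"fingers":1},
    {"x":-0.83,"y":-0.29,"z":0,"ax":0,"ay":0,"az":0.7,"fingers":1},
    {"x":-0.86,"y":-0.2,"z":0,"ax":0,"ay":0,"az":0.7,"fingers":1},
  ],
)

```text
time_s: 1.55
eef_pos: [342.1, 201.6, 231.4]
orientation: [0.0, 0.485, 0.875, 0.0]
force: [1.1, 0.1, 1.3]
gripper_width: 85.5
grip_force: 0.0
```

```bash
python3 - <<'E'
from h import *
plan([(450,-30,240,0,7),(490,-230,230,0,6)])
E
```

```text
{'x': -0.91, 'y': -0.11, 'z': -0.03, 'az': 0.57}
{'x': -0.91, 'y': -0.04, 'z': -0.03, 'az': 0.57}
{'x': -0.91, 'y': 0.03, 'z': -0.03, 'az': 0.57}
{'x': -0.91, 'y': 0.11, 'z': -0.03, 'az': 0.57}
{'x': -0.89, 'y': 0.18, 'z': -0.03, 'az': 0.57}
{'x': -0.88, 'y': 0.25, 'z': -0.03, 'az': 0.57}
{'x': -0.86, 'y': 0.31, 'z': -0.04, 'az': 0.57}
-- [450.  -30.2 240.2]
{'x': -0.83, 'y': 0.17, 'z': 0.04}
{'x': -0.83, 'y': 0.16, 'z': 0.04}
{'x': -0.83, 'y': 0.17, 'z': 0.04}
{'x': -0.84, 'y': 0.16, 'z': 0.04}
{'x': -0.83, 'y': 0.17, 'z': 0.05}
{'x': -0.84, 'y': 0.16, 'z': 0.04}
-- [ 489.9 -230.1  230.2]
```

servo_tool(
  commands=[
    {"x":-0.91,"y":-0.11,"z":0,"ax":0,"ay":0,"az":0.57,"fingers":1},
    {"x":-0.91,"y":-0.04,"z":0,"ax":0,"ay":0,"az":0.57,"fingers":1},
    {"x":-0.91,"y":0.03,"z":0,"ax":0,"ay":0,"az":0.57,"fingers":1},
    {"x":-0.91,"y":0.11,"z":0,"ax":0,"ay":0,"az":0.57,"fingers":1},
    {"x":-0.89,"y":0.18,"z":0,"ax":0,"ay":0,"az":0.57,"fingers":1},
  ],
)

```text
time_s: 2.17
eef_pos: [419.9, 36.4, 231.4]
orientation: [0.0, 0.648, 0.762, 0.0]
force: [0.1, 0.7, 0.1]
gripper_width: 85.2
grip_force: 0.0
```

servo_tool(
  commands=[
    {"x":-0.88,"y":0.25,"z":0,"ax":0,"ay":0,"az":0.57,"fingers":1},
    {"x":-0.86,"y":0.31,"z":0,"ax":0,"ay":0,"az":0.57,"fingers":1},
    {"x":0,"y":0,"z":0,"ax":0,"ay":0,"az":0,"fingers":1},
  ],
)

```text
time_s: 2.55
eef_pos: [450.8, -30.9, 231.2]
orientation: [0.0, 0.707, 0.707, -0.0]
force: [-0.1, 0.2, -0.1]
gripper_width: 85.5
grip_force: 0.0
```

```bash
python3 - <<'E'
from h import *
import pickle
d=snap("wrist");cv2.imwrite("pics/w1.png",d["pixels"][:,:,::-1]);pickle.dump(d,open("w1.pkl","wb"));print(d["s"]["eef_pos"],d["s"]["joint_vel"].round(2))
E
```

```text
[450.83948933 -30.94465734 231.23833868] [-0.05 -0.02 -0.04  0.04  0.   -0.01 -0.01]
```

servo_tool(
  commands=[
    {"x":-0.83,"y":0.17,"z":0,"ax":0,"ay":0,"az":0,"fingers":1},
    {"x":-0.83,"y":0.17,"z":0,"ax":0,"ay":0,"az":0,"fingers":1},
    {"x":-0.83,"y":0.17,"z":0,"ax":0,"ay":0,"az":0,"fingers":1},
    {"x":-0.83,"y":0.17,"z":0,"ax":0,"ay":0,"az":0,"fingers":1},
    {"x":-0.83,"y":0.17,"z":0,"ax":0,"ay":0,"az":0,"fingers":1},
  ],
)

```text
time_s: 3.22
eef_pos: [485.4, -194.6, 231.4]
orientation: [-0.0, 0.705, 0.709, 0.0]
force: [0.5, 0.0, 0.2]
gripper_width: 85.4
grip_force: 0.0
```

servo_tool(
  commands=[
    {"x":-0.5,"y":0.17,"z":0,"ax":0,"ay":0,"az":0,"fingers":1},
    {"x":0,"y":0,"z":0,"ax":0,"ay":0,"az":0,"fingers":1},
    {"x":0,"y":0,"z":0,"ax":0,"ay":0,"az":0,"fingers":1},
  ],
)

```text
time_s: 3.6
eef_pos: [492.0, -213.3, 231.3]
orientation: [-0.0, 0.705, 0.709, 0.0]
force: [-1.0, 0.3, -0.1]
gripper_width: 85.7
grip_force: 0.0
```

```bash
python3 - <<'E'
from h import *
import pickle
d=snap("wrist");cv2.imwrite("pics/w2.png",d["pixels"][:,:,::-1]);pickle.dump(d,open("w2.pkl","wb"));print(d["s"]["eef_pos"],d["s"]["joint_vel"].round(2))
E
```

```text
[ 491.99264369 -213.28434938  231.29266675] [-0. -0.  0.  0.  0.  0.  0.]
```

View pics/w1.png

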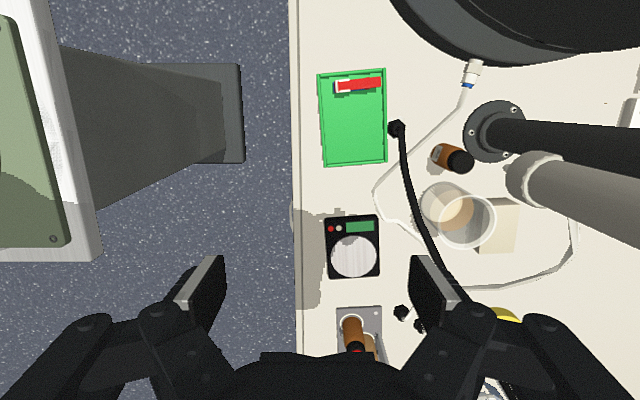

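View pics/w2.png

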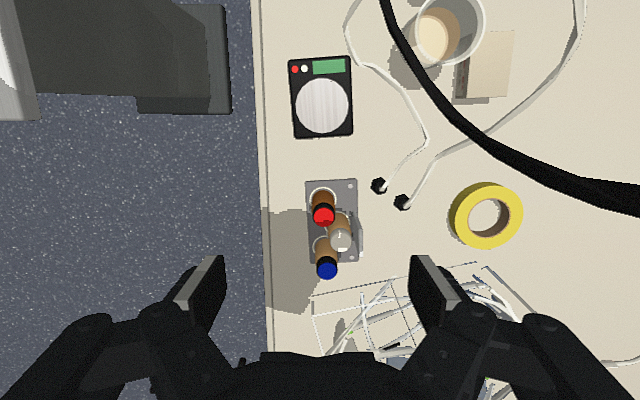

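w1 shows the tray at (318..387, 70..166) with the red clamp at (358,85), the scale pan at (354,256), the plain vial at (455,157) and a black hose that starts near (398,128). w2 shows the red disc at (323,215), the white cap at (340,240), the blue disc at (327,268), the stand at (306..358, 180..265) and the pan at (322,105). Red is on the +y place and blue on the -y place.

```bash
cat > m.py <<'E'
from h import *
import pickle
def blob(m,minA=15):
    n,l,st,c=cv2.connectedComponentsWithStats(m.astype(np.uint8)); return [(c[i],st[i]) for i in range(1,n) if st[i,4]>minA]
def quad(m,d,z):
    cs=max(cv2.findContours(m.astype(np.uint8),cv2.RETR_EXTERNAL,cv2.CHAIN_APPROX_NONE)[0],key=cv2.contourArea)
    pts=np.array([ray(d,u,v,z)[:2] for u,v in cs[:,0]],np.float32); return cv2.minAreaRect(pts)
E
python3 - <<'E'
from m import *
a=snap("top");b=snap("scene")
print("hose apex",tri(a,(272,160),b,(313,95)).round(),"tip",tri(a,(218,198),b,(250,185)).round())
w1=pickle.load(open("w1.pkl","rb"));w2=pickle.load(open("w2.pkl","rb"))
print("hose wr",tri(w1,(425,235),a,(272,165)).round())
def hsv(d):return cv2.cvtColor(d["pixels"],cv2.COLOR_RGB2HSV)
h=hsv(w1);g=(h[...,0]>45)&(h[...,0]<75)&(h[...,1]>150)&(h[...,2]>100);g[:, :300]=0;g[200:]=0
g=cv2.morphologyEx(g.astype(np.uint8),cv2.MORPH_CLOSE,np.ones((25,25)))
print("tray",quad(g,w1,10))
r=((h[...,0]<8)|(h[...,0]>172))&(h[...,1]>150)&(h[...,2]>100)
for c,s in blob(r[:110]):print("clamp",c,s,ray(w1,*c,20).round(1), ray(w1,s[0],c[1],20).round(),ray(w1,s[0]+s[2],c[1],20).round())
h=hsv(w2);sub=np.zeros(h.shape[:2],bool);sub[150:300,290:380]=1
r=((h[...,0]<8)|(h[...,0]>172))&(h[...,1]>180)&(h[...,2]>120)&sub
bl=(h[...,0]>110)&(h[...,0]<130)&(h[...,1]>180)&sub&(h[...,2]>80)
wh=(h[...,1]<40)&(h[...,2]>165)&sub
for n,m in(("red",r),("blue",bl),("white",wh)):
    for c,s in blob(m,60):print(n,c.round(1),s,ray(w2,*c,66).round(1))
gr=(h[...,1]<40)&(h[...,2]>75)&(h[...,2]<150)&sub
print("grey",quad(gr,w2,6))
for d,box in((w1,(325,380,230,280)),(w2,(292,352,74,136))):
    h=hsv(d);x0,x1,y0,y1=box;m=np.zeros(h.shape[:2],bool);m[y0:y1,x0:x1]=((h[...,2]>130)&(h[...,1]<40))[y0:y1,x0:x1]
    print("pan",quad(m,d,20));
    cs=max(cv2.findContours(m.astype(np.uint8),0,1)[0],key=cv2.contourArea)
    print(cv2.minEnclosingCircle(np.array([ray(d,u,v,20)[:2] for u,v in cs[:,0]],np.float32)))
print([ray(w2,u,v,6)[:2].round(1) for u,v in((306,181),(356,179),(359,262),(309,265))])
E
```

```text
hose apex [ 583. -176.  298.] tip [538.  12.  20.]
hose wr [ 629. -138.  -49.]
tray ((493.193603515625, 26.356494903564453), (74.95735931396484, 101.97449493408203), 4.788984775543213)
clamp [360.10679612  83.41504854] [338  77  43  13 412] [497.9  63.9  20. ] [474.  64.  20.] [520.  64.  20.]
red [323.4 216.8] [314 208  20  19 300] [ 500.1 -251.6   66. ]
blue [326.7 270.6] [318 263  19  16 245] [ 504.4 -314.8   66. ]
white [344.6 214.8] [ 290  150   90  150 6629] [ 522.2 -249.3   66. ]
white [322.6 193.2] [309 187  28  18  92] [ 499. -226.   66.]
white [340.6 241.8] [331 230  20  22 301] [ 518.8 -280.1   66. ]
grey ((504.5633850097656, -308.68890380859375), (170.9070281982422, 91.04705810546875), 88.8454360961914)
pan ((500.54217529296875, -141.7288818359375), (59.899776458740234, 62.03703689575195), 89.96482849121094)
((502.064453125, -147.7744903564453), 37.964134216308594)
pan ((497.6487121582031, -140.6551971435547), (57.2657585144043, 55.91807174682617), 0.2931845486164093)
((497.6767578125, -140.84083557128906), 28.788713455200195)
[array([ 480. , -227.9]), array([ 540.2, -225.1]), array([ 548.8, -336.5]), array([ 483.3, -341.3])]
```

```bash
python3 - <<'E'
from m import *
a=snap("top");b=snap("scene")
w1=pickle.load(open("w1.pkl","rb"));w2=pickle.load(open("w2.pkl","rb"))
for d,u,v in((w2,400,40),(w2,430,90),(w2,500,150),(w2,600,195),(w1,412,190),(w1,440,265)):
    print("px",u,v)
    for z in(60,120,180,220,260,300,330):
        p=ray(d,u,v,z);print(z,p.round(),"top",np.round(proj(a,p)),"scene",np.round(proj(b,p)))
t=a["pixels"][100:220,180:300];cv2.imwrite("pics/t2.png",cv2.hconcat([cv2.resize(t[:,:,::-1],(400,400),interpolation=2),cv2.resize(b["pixels"][20:200,200:380,::-1],(400,400),interpolation=2)]))
E
```

```text
px 400 40
60 [568. -83.  60.] top [249. 185.] scene [282. 175.]
120 [553. -94. 120.] top [249. 187.] scene [281. 158.]
180 [ 539. -104.  180.] top [249. 189.] scene [281. 139.]
220 [ 529. -111.  220.] top [249. 190.] scene [280. 126.]
260 [ 520. -118.  260.] top [249. 192.] scene [280. 112.]
300 [ 510. -125.  300.] top [249. 193.] scene [279.  97.]
330 [ 503. -130.  330.] top [249. 195.] scene [279.  86.]
px 430 90
60 [ 600. -126.   60.] top [265. 173.] scene [300. 175.]
120 [ 579. -128.  120.] top [263. 177.] scene [297. 158.]
180 [ 559. -130.  180.] top [260. 180.] scene [293. 139.]
220 [ 545. -132.  220.] top [258. 183.] scene [290. 126.]
260 [ 531. -133.  260.] top [256. 186.] scene [287. 112.]
300 [ 518. -135.  300.] top [254. 190.] scene [284.  97.]
330 [ 508. -136.  330.] top [252. 193.] scene [282.  85.]
px 500 150
60 [ 676. -182.   60.] top [285. 146.] scene [330. 170.]
120 [ 641. -173.  120.] top [280. 153.] scene [322. 154.]
180 [ 606. -165.  180.] top [274. 161.] scene [313. 136.]
220 [ 582. -159.  220.] top [270. 167.] scene [307. 124.]
260 [ 559. -154.  260.] top [265. 
[... 648 characters left out ...]
22. 195.] scene [257. 156.]
180 [513.  -9. 180.] top [209. 200.] scene [246. 136.]
220 [500.   2. 220.] top [199. 203.] scene [239. 122.]
260 [488.  13. 260.] top [188. 207.] scene [231. 108.]
300 [475.  24. 300.] top [175. 211.] scene [223.  93.]
330 [466.  33. 330.] top [165. 215.] scene [216.  81.]
px 440 265
60 [ 590. -129.   60.] top [266. 177.] scene [300. 176.]
120 [563. -96. 120.] top [250. 183.] scene [284. 157.]
180 [537. -63. 180.] top [232. 190.] scene [268. 137.]
220 [519. -40. 220.] top [218. 195.] scene [256. 123.]
260 [502. -18. 260.] top [203. 200.] scene [244. 108.]
300 [484.   4. 300.] top [186. 207.] scene [231.  93.]
330 [471.  21. 330.] top [171. 212.] scene [221.  81.]
```

View pics/t2.png

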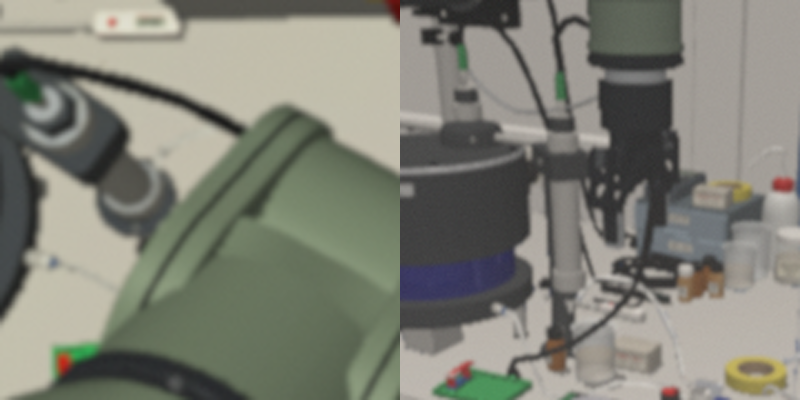

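The overlay crops show the hose in the scene view running from near the tray's rear edge (crop 515,365) up through (645,250), and the arm now covers it in the top view. Matching it across views puts it at x≈600 for z 120–260, so I'll keep the gripper forward of that, with the fingers only partly open near the tray. Next I'll drop down for a closer look at the caps.

servo_tool(
  commands=[
    {"x":0,"y":0.1,"z":0.85,"ax":0,"ay":0,"az":-0.2,"fingers":0.5},
    {"x":0,"y":0,"z":0.85,"ax":0,"ay":0,"az":-0.2,"fingers":0.5},
    {"x":0,"y":0,"z":0.85,"ax":0,"ay":0,"az":-0.1,"fingers":0.5},
    {"x":0,"y":0,"z":0,"ax":0,"ay":0,"az":0,"fingers":0.5},
    {"x":0,"y":0,"z":0,"ax":0,"ay":0,"az":0,"fingers":0.5},
  ],
)

```text
time_s: 4.47
eef_pos: [496.4, -214.7, 130.6]
orientation: [0.001, 0.68, 0.733, 0.0]
force: [0.4, 0.1, 0.4]
gripper_width: 43.0
grip_force: 0.0
```

```bash
cat > st.py <<'E'
from m import *
def caps(d):
    h=cv2.cvtColor(d["pixels"],cv2.COLOR_RGB2HSV)
    r=((h[...,0]<8)|(h[...,0]>172))&(h[...,1]>180)&(h[...,2]>120)
    b=(h[...,0]>110)&(h[...,0]<130)&(h[...,1]>180)&(h[...,2]>80)
    for n,m in(("red",r),("blue",b)):
        for c,s in blob(m,150):
            cs=max(cv2.findContours((m[s[1]:s[1]+s[3],s[0]:s[0]+s[2]]).astype(np.uint8),0,1)[0],key=cv2.contourArea)
            q=np.array([ray(d,u+s[0],v+s[1],66)[:2] for u,v in cs[:,0]],np.float32)
            print(n,c.round(1),s,np.round(cv2.minEnclosingCircle(q)[0],1),round(cv2.minEnclosingCircle(q)[1],1),ray(d,*c,66).round(1))
E
python3 - <<'E'
from st import *
d=snap("wrist");cv2.imwrite("pics/w3.png",d["pixels"][:,:,::-1]);pickle.dump(d,open("w3.pkl","wb"));caps(d)
print(d["s"]["eef_pos"],rot(d["s"]["orientation"])[:,1].round(3))
E
```

```text
red [316.5 262.5] [303 250  28  26 564] [ 500.1 -251.9] 10.6 [ 500.  -251.6   66. ]
blue [316.4 333.6] [304 323  26  22 447] [ 504.6 -314.8] 10.4 [ 504.6 -314.7   66. ]
[ 496.4300336  -214.72188676  130.55789648] [0.997 0.074 0.001]
```

View pics/w3.png

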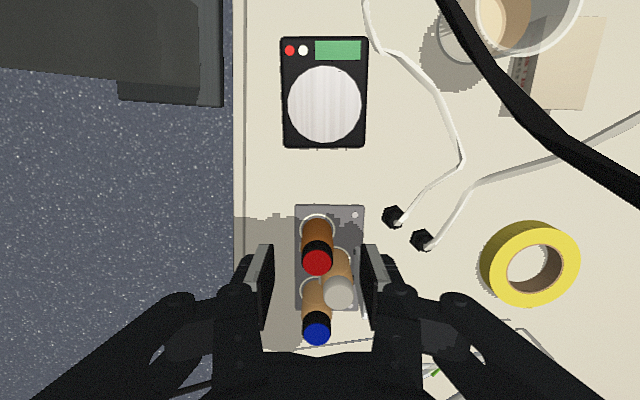

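w3 shows red at (316,262), white at (338,291), blue at (316,333) and the pan at (325,104), with both fingers in line with the vials. This agrees with the earlier measurement to 0.3 mm, so I'll grasp red.

servo_tool(
  commands=[
    {"x":-0.9,"y":0.02,"z":0.3,"ax":0,"ay":0,"az":0,"fingers":0.5},
    {"x":0,"y":0,"z":0.5,"ax":0,"ay":0,"az":0,"fingers":0.5},
    {"x":0,"y":0,"z":0,"ax":0,"ay":0,"az":0,"fingers":0.5},
  ],
)

```text
time_s: 4.9
eef_pos: [499.4, -250.4, 97.6]
orientation: [-0.0, 0.68, 0.733, -0.0]
force: [-0.6, -0.8, 0.2]
gripper_width: 42.8
grip_force: 0.0
```

```bash
python3 - <<'E'
from st import *
d=snap("wrist");cv2.imwrite("pics/w4.png",d["pixels"][:,:,::-1]);caps(d);s=d["s"];M=rot(s["orientation"])
print(s["eef_pos"],M.round(3)); print((M.T@(np.array([500,-251.3,16])-s["eef_pos"])/40).round(3))
E
```

```text
red [316.2 236.2] [299 221  35  32 884] [ 500.2 -251.8] 10.6 [ 500.2 -251.7   66. ]
blue [316.1 324.4] [301 312  31  26 660] [ 504.6 -315. ] 10.6 [ 504.7 -314.9   66. ]
[ 499.35283654 -250.35493432   97.56230316] [[-0.074  0.997 -0.   ]
 [ 0.997  0.074  0.   ]
 [ 0.    -0.    -1.   ]]
[-0.025  0.015  2.039]
```

servo_tool(
  commands=[
    {"x":-0.02,"y":0.02,"z":0.7,"ax":0,"ay":0,"az":0,"fingers":0.5},
    {"x":0,"y":0,"z":0.7,"ax":0,"ay":0,"az":0,"fingers":0.5},
    {"x":0,"y":0,"z":0.64,"ax":0,"ay":0,"az":0,"fingers":0.5},
    {"x":0,"y":0,"z":0,"ax":0,"ay":0,"az":0,"fingers":0.5},
  ],
)

```text
time_s: 5.45
eef_pos: [500.3, -250.8, 15.8]
orientation: [-0.0, 0.68, 0.733, -0.0]
force: [0.2, 0.1, 0.6]
gripper_width: 42.7
grip_force: 0.0
```

servo_tool(
  commands=[
    {"x":0,"y":0,"z":0,"ax":0,"ay":0,"az":0,"fingers":0.25},
    {"x":0,"y":0,"z":0,"ax":0,"ay":0,"az":0,"fingers":0.25},
    {"x":0,"y":0,"z":0,"ax":0,"ay":0,"az":0,"fingers":0.25},
    {"x":0,"y":0,"z":0,"ax":0,"ay":0,"az":0,"fingers":0.25},
  ],
)

```text
time_s: 5.95
eef_pos: [501.0, -251.4, 17.5]
orientation: [0.001, 0.68, 0.733, 0.0]
force: [-1.7, 1.0, 5.8]
gripper_width: 25.2
grip_force: 58.7
```

servo_tool(
  commands=[
    {"x":0,"y":0,"z":-0.6,"ax":0,"ay":0,"az":0,"fingers":0.25},
    {"x":0,"y":0,"z":-0.9,"ax":0,"ay":0,"az":0,"fingers":0.25},
    {"x":0.3,"y":0,"z":-0.5,"ax":0,"ay":0,"az":0,"fingers":0.25},
    {"x":0.8,"y":0,"z":0,"ax":0,"ay":0,"az":0,"fingers":0.25},
    {"x":1,"y":0,"z":0,"ax":0,"ay":0,"az":0,"fingers":0.25},
  ],
)

```text
time_s: 6.58
eef_pos: [494.5, -167.0, 97.4]
orientation: [0.001, 0.681, 0.733, 0.001]
force: [1.4, -0.5, -1.2]
gripper_width: 25.1
grip_force: 59.0
```

```bash
python3 - <<'E'
from st import *
d=snap("wrist");cv2.imwrite("pics/w5.png",d["pixels"][:,:,::-1]);caps(d);s=d["s"];M=rot(s["orientation"])
print(s["eef_pos"],s["grip_force"],s["gripper_width"]); print((M.T@(np.array([485,29.7,60])-s["eef_pos"])/40).round(3))
E
```

```text
red [316.1 324.8] [ 287  300   59   51 2323] [ 499.7 -232.5] 20.0 [ 499.9 -231.9   66. ]
[ 494.45639829 -166.99306654   97.44431974] 58.97283479338512 25.07271202280688
[4.922 0.123 0.931]
```

View pics/w5.png

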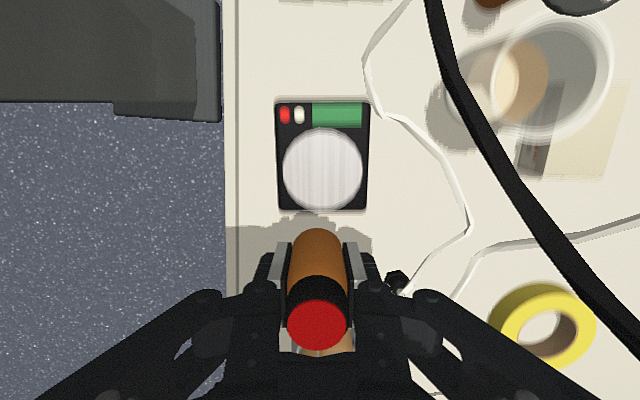

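w5 shows the red vial held upright between the pads, with its disc at (316,325). Carrying it to the tray now.

servo_tool(
  commands=[
    {"x":1,"y":0.03,"z":0,"ax":0,"ay":0,"az":0,"fingers":0.25},
    {"x":1,"y":0.03,"z":0,"ax":0,"ay":0,"az":0,"fingers":0.25},
    {"x":1,"y":0.02,"z":0,"ax":0,"ay":0,"az":0,"fingers":0.25},
    {"x":0.9,"y":0.02,"z":0,"ax":0,"ay":0,"az":0,"fingers":0.25},
    {"x":0.6,"y":0.02,"z":0,"ax":0,"ay":0,"az":0,"fingers":0.25},
  ],
)

```text
time_s: 7.25
eef_pos: [485.8, 14.3, 97.0]
orientation: [0.0, 0.68, 0.733, 0.001]
force: [0.8, -0.2, -0.2]
gripper_width: 25.3
grip_force: 59.0
```

servo_tool(
  commands=[
    {"x":0,"y":0,"z":0,"ax":0,"ay":0,"az":0,"fingers":0.25},
    {"x":0,"y":0,"z":0,"ax":0,"ay":0,"az":0,"fingers":0.25},
  ],
)

```text
time_s: 7.5
eef_pos: [485.8, 11.8, 96.5]
orientation: [0.001, 0.68, 0.733, 0.0]
force: [0.3, -0.6, -0.2]
gripper_width: 25.2
grip_force: 59.0
```

```bash
python3 - <<'E'
from st import *
d=snap("wrist");s=d["s"];M=rot(s["orientation"]);w1=pickle.load(open("w1.pkl","rb"))
print(s["eef_pos"],s["grip_force"]); print((M.T@(np.array([485,29.7,16])-s["eef_pos"])/40).round(3),"hose tip",ray(w1,398,128,15).round(),ray(w1,398,128,30).round())
h=cv2.cvtColor(d["pixels"],cv2.COLOR_RGB2HSV);g=((h[...,0]>45)&(h[...,0]<75)&(h[...,1]>150)&(h[...,2]>80)).astype(np.uint8)
cv2.imwrite("pics/w6.png",d["pixels"][:,:,::-1])
E
```

```text
[485.81663553  11.77370785  96.48127589] 58.973401619587094
[0.449 0.01  2.012] hose tip [543.  17.  15.] [539.  18.  30.]
```

View pics/w6.png

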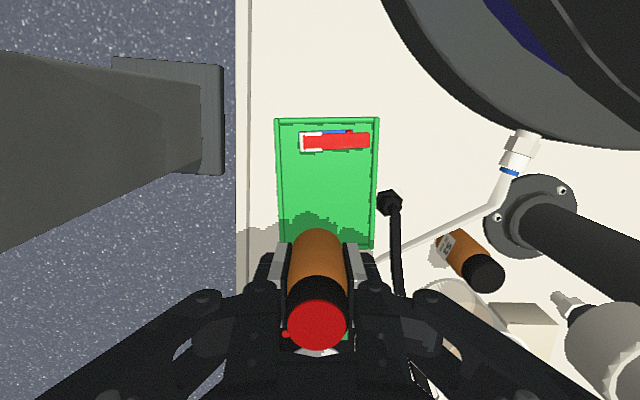

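w6 shows the green tray at (277..379, 119..250), the clamp untouched at (335,140), the hose tip at (390,200) outside the tray, and the red vial held upright. Lowering it.

servo_tool(
  commands=[
    {"x":0.45,"y":0,"z":0,"ax":0,"ay":0,"az":0,"fingers":0.25},
    {"x":0,"y":0,"z":0.8,"ax":0,"ay":0,"az":0,"fingers":0.25},
    {"x":0,"y":0,"z":0.8,"ax":0,"ay":0,"az":0,"fingers":0.25},
    {"x":0,"y":0,"z":0.35,"ax":0,"ay":0,"az":0,"fingers":0.25},
    {"x":0,"y":0,"z":0,"ax":0,"ay":0,"az":0,"fingers":0.25},
  ],
)

```text
time_s: 8.18
eef_pos: [484.0, 29.8, 17.6]
orientation: [-0.0, 0.681, 0.733, -0.0]
force: [-0.0, 0.5, -0.9]
gripper_width: 25.4
grip_force: 59.0
```

servo_tool(
  commands=[
    {"x":0,"y":0,"z":0.02,"ax":0,"ay":0,"az":0,"fingers":0.25},
    {"x":0,"y":0,"z":0,"ax":0,"ay":0,"az":0,"fingers":0.25},
  ],
)

```text
time_s: 8.43
eef_pos: [484.5, 30.4, 17.7]
orientation: [0.0, 0.68, 0.733, 0.0]
force: [-0.3, -0.1, -0.7]
gripper_width: 24.9
grip_force: 59.0
```

servo_tool(
  commands=[
    {"x":0,"y":0,"z":0.03,"ax":0,"ay":0,"az":0,"fingers":0.25},
    {"x":0,"y":0,"z":0,"ax":0,"ay":0,"az":0,"fingers":0.25},
  ],
)

```text
time_s: 8.68
eef_pos: [484.2, 30.4, 15.8]
orientation: [0.0, 0.68, 0.733, 0.0]
force: [0.5, 0.2, -0.4]
gripper_width: 25.3
grip_force: 59.0
```

servo_tool(
  commands=[
    {"x":0,"y":0,"z":0.03,"ax":0,"ay":0,"az":0,"fingers":0.25},
    {"x":0,"y":0,"z":0,"ax":0,"ay":0,"az":0,"fingers":0.25},
  ],
)

```text
time_s: 8.93
eef_pos: [484.2, 30.4, 15.4]
orientation: [0.0, 0.68, 0.733, 0.0]
force: [-3.5, 0.4, 26.7]
gripper_width: 25.0
grip_force: 62.1
```

Contact at TCP z≈15.5, i.e. 11.5 mm above the vial's base. I'll ease the force, release and lift.

servo_tool(
  commands=[
    {"x":0,"y":0,"z":-0.02,"ax":0,"ay":0,"az":0,"fingers":0.25},
    {"x":0,"y":0,"z":0,"ax":0,"ay":0,"az":0,"fingers":0.47},
    {"x":0,"y":0,"z":0,"ax":0,"ay":0,"az":0,"fingers":0.47},
    {"x":0,"y":0,"z":0,"ax":0,"ay":0,"az":0,"fingers":0.47},
  ],
)

```text
time_s: 9.43
eef_pos: [484.1, 30.4, 15.2]
orientation: [-0.0, 0.68, 0.733, -0.0]
force: [0.1, 0.2, 0.4]
gripper_width: 40.4
grip_force: 0.0
```

```bash
python3 - <<'E'
from st import *
d=snap("wrist");caps(d);s=d["s"];print(s["eef_pos"],s["gripper_width"],s["force"].round(1))
E
```

```text
red [350.  202.7] [ 297  183  102   33 2145] [491.2  76.8] 15.6 [492.   77.3  66. ]
red [316.  325.7] [ 287  301   59   50 2277] [484.9  31.5] 10.4 [484.9  31.7  66. ]
[484.08453849  30.39367541  15.23021184] 40.37854004884503 [0.1 0.2 0.4]
```

servo_tool(
  commands=[
    {"x":0,"y":0,"z":-0.5,"ax":0,"ay":0,"az":0,"fingers":0.47},
    {"x":0,"y":0,"z":-0.8,"ax":0,"ay":0,"az":0,"fingers":0.47},
    {"x":0,"y":0,"z":-0.8,"ax":0,"ay":0,"az":0,"fingers":0.47},
    {"x":0,"y":0,"z":-0.2,"ax":0,"ay":0,"az":0,"fingers":0.5},
    {"x":-0.8,"y":0,"z":0,"ax":0,"ay":0,"az":0,"fingers":0.5},
  ],
)

```text
time_s: 10.1
eef_pos: [486.7, -0.0, 107.4]
orientation: [-0.0, 0.679, 0.734, 0.0]
force: [0.6, -0.2, -0.1]
gripper_width: 42.3
grip_force: 0.0
```

servo_tool(
  commands=[
    {"x":-1,"y":0,"z":0,"ax":0,"ay":0,"az":0,"fingers":0.5},
    {"x":-1,"y":0,"z":0,"ax":0,"ay":0,"az":0,"fingers":0.5},
    {"x":-1,"y":0,"z":0,"ax":0,"ay":0,"az":0,"fingers":0.5},
    {"x":-1,"y":0,"z":0,"ax":0,"ay":0,"az":0,"fingers":0.5},
    {"x":-1,"y":0,"z":0,"ax":0,"ay":0,"az":0,"fingers":0.5},
  ],
)

```text
time_s: 10.72
eef_pos: [501.2, -202.2, 106.7]
orientation: [-0.0, 0.68, 0.733, -0.0]
force: [-0.5, 0.2, 0.4]
gripper_width: 42.7
grip_force: 0.0
```

servo_tool(
  commands=[
    {"x":-1,"y":0,"z":0,"ax":0,"ay":0,"az":0,"fingers":0.5},
    {"x":-0.5,"y":0,"z":0,"ax":0,"ay":0,"az":0,"fingers":0.5},
    {"x":0,"y":0,"z":0,"ax":0,"ay":0,"az":0,"fingers":0.5},
    {"x":0,"y":0,"z":0,"ax":0,"ay":0,"az":0,"fingers":0.5},
  ],
)

```text
time_s: 11.22
eef_pos: [505.8, -259.8, 106.9]
orientation: [-0.0, 0.68, 0.733, 0.0]
force: [0.8, 0.0, -0.2]
gripper_width: 42.4
grip_force: 0.0
```

```bash
python3 - <<'E'
from st import *
d=snap("wrist");caps(d);s=d["s"];M=rot(s["orientation"]);cv2.imwrite("pics/w7.png",d["pixels"][:,:,::-1]);pickle.dump(d,open("w7.pkl","wb"))
print(s["eef_pos"]); print((M.T@(np.array([504.7,-315.3,17])-s["eef_pos"])/40).round(3))
E
```

```text
blue [307.5 303.1] [293 290  31  27 639] [ 504.6 -315.2] 10.6 [ 504.7 -315.    66. ]
[ 505.81432606 -259.78430367  106.88635411]
[-1.384 -0.131  2.246]
```

View pics/w7.png

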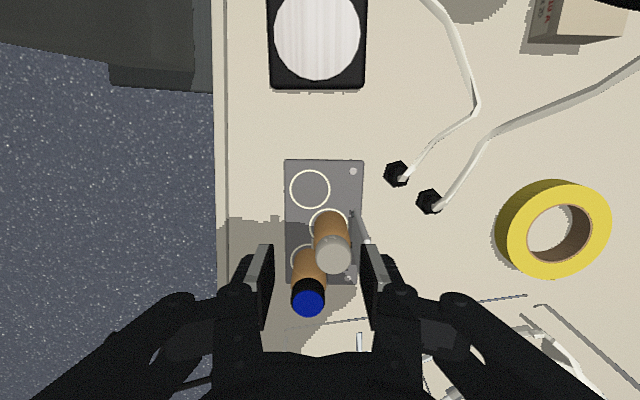

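w7 shows the red place empty with its ring at (310,189), white at (333,252) and blue at (307,303).

```bash
cat >> st.py <<'E'
def ring(d,p,z=6,r=16):
    """fit a circle to bright ring pixels near world point p on plane z"""
    h=cv2.cvtColor(d["pixels"],cv2.COLOR_RGB2HSV);u,v=map(int,proj(d,[p[0],p[1],z]));k=34
    m=(h[...,2]>200)&(h[...,1]<60);v0=max(v-k,0);u0=max(u-k,0)
    ys,xs=np.nonzero(m[v0:v+k,u0:u+k]);q=np.array([ray(d,x+u0,y+v0,z)[:2] for x,y in zip(xs,ys)])
    for tol in(9,4,2):
        c=np.array(p[:2],float) if tol==9 else c
        rr=np.linalg.norm(q-c,axis=1);g=q[abs(rr-(15 if tol==9 else rad))<tol]
        A=np.c_[2*g,np.ones(len(g))];s=np.linalg.lstsq(A,(g**2).sum(1),rcond=None)[0];c=s[:2];rad=np.sqrt(s[2]+c@c)
    return c.round(1),round(rad,1),len(g)
E
python3 - <<'E'
from st import *
d=pickle.load(open("w7.pkl","rb"));print(ring(d,(500,-251.5)))
E
```

```text
(array([ 497., -254.]), np.float64(19.0), 166)
```

servo_tool(
  commands=[
    {"x":-0.7,"y":-0.06,"z":0.2,"ax":0,"ay":0,"az":0,"fingers":0.5},
    {"x":-0.65,"y":-0.06,"z":0,"ax":0,"ay":0,"az":0,"fingers":0.5},
    {"x":0,"y":0,"z":0.6,"ax":0,"ay":0,"az":0,"fingers":0.5},
    {"x":0,"y":0,"z":0.4,"ax":0,"ay":0,"az":0,"fingers":0.5},
    {"x":0,"y":0,"z":0,"ax":0,"ay":0,"az":0,"fingers":0.5},
  ],
)

```text
time_s: 11.9
eef_pos: [504.9, -314.0, 58.4]
orientation: [-0.001, 0.68, 0.733, -0.0]
force: [-0.1, 0.0, 1.2]
gripper_width: 42.6
grip_force: 0.0
```

```bash
python3 - <<'E'
from st import *
d=snap("wrist");caps(d);s=d["s"];M=rot(s["orientation"])
print(s["eef_pos"]); print((M.T@(np.array([504.7,-315.3,17])-s["eef_pos"])/40).round(3))
E
```

```text
blue [314.1 268.8] [ 293  250   43   39 1340] [ 504.8 -315.4] 10.6 [ 504.8 -315.2   66. ]
[ 504.8947011  -313.96465978   58.44825434]
[-0.034 -0.006  1.036]
```

servo_tool(
  commands=[
    {"x":-0.02,"y":0,"z":0.6,"ax":0,"ay":0,"az":0,"fingers":0.5},
    {"x":0,"y":0,"z":0.44,"ax":0,"ay":0,"az":0,"fingers":0.5},
    {"x":0,"y":0,"z":0,"ax":0,"ay":0,"az":0,"fingers":0.5},
    {"x":0,"y":0,"z":0,"ax":0,"ay":0,"az":0,"fingers":0.5},
  ],
)

```text
time_s: 12.45
eef_pos: [505.4, -315.9, 18.5]
orientation: [0.0, 0.68, 0.733, -0.0]
force: [0.8, 0.3, -0.1]
gripper_width: 42.7
grip_force: 0.0
```

servo_tool(
  commands=[
    {"x":0,"y":0,"z":0,"ax":0,"ay":0,"az":0,"fingers":0.25},
    {"x":0,"y":0,"z":0,"ax":0,"ay":0,"az":0,"fingers":0.25},
    {"x":0,"y":0,"z":0,"ax":0,"ay":0,"az":0,"fingers":0.25},
    {"x":0,"y":0,"z":0,"ax":0,"ay":0,"az":0,"fingers":0.25},
  ],
)

```text
time_s: 12.95
eef_pos: [505.5, -316.0, 18.7]
orientation: [0.001, 0.68, 0.733, 0.0]
force: [-1.2, 0.8, 8.2]
gripper_width: 25.4
grip_force: 58.6
```

servo_tool(
  commands=[
    {"x":0,"y":0,"z":-0.6,"ax":0,"ay":0,"az":0,"fingers":0.25},
    {"x":0,"y":0,"z":-0.9,"ax":0,"ay":0,"az":0,"fingers":0.25},
    {"x":0,"y":-0.2,"z":-0.7,"ax":0,"ay":0,"az":0,"fingers":0.25},
    {"x":0.5,"y":-0.2,"z":0,"ax":0,"ay":0,"az":0,"fingers":0.25},
    {"x":0.9,"y":0,"z":0,"ax":0,"ay":0,"az":0,"fingers":0.25},
  ],
)

```text
time_s: 13.58
eef_pos: [484.5, -261.6, 106.5]
orientation: [0.001, 0.681, 0.732, -0.0]
force: [1.3, -0.4, -1.2]
gripper_width: 24.9
grip_force: 59.0
```

```bash
python3 - <<'E'
from st import *
s=ctrl.get_state();M=rot(s["orientation"])
print(s["eef_pos"],s["grip_force"]); print((M.T@(np.array([487.8,-5.2,60])-s["eef_pos"])/40).round(3))
E
```

```text
[ 484.51567035 -261.60318538  106.52385861] 58.996848079841584
[6.389 0.545 1.156]
```

servo_tool(
  commands=[
    {"x":1,"y":0.1,"z":0,"ax":0,"ay":0,"az":0,"fingers":0.25},
    {"x":1,"y":0.1,"z":0,"ax":0,"ay":0,"az":0,"fingers":0.25},
    {"x":1,"y":0.1,"z":0,"ax":0,"ay":0,"az":0,"fingers":0.25},
    {"x":1,"y":0.1,"z":0,"ax":0,"ay":0,"az":0,"fingers":0.25},
    {"x":1,"y":0.1,"z":0,"ax":0,"ay":0,"az":0,"fingers":0.25},
  ],
)

```text
time_s: 14.2
eef_pos: [490.2, -58.9, 106.2]
orientation: [0.0, 0.68, 0.733, 0.0]
force: [1.4, -0.3, -1.2]
gripper_width: 24.9
grip_force: 59.0
```

servo_tool(
  commands=[
    {"x":0.9,"y":0.04,"z":0,"ax":0,"ay":0,"az":0,"fingers":0.25},
    {"x":0.48,"y":0,"z":0,"ax":0,"ay":0,"az":0,"fingers":0.25},
    {"x":0,"y":0,"z":0,"ax":0,"ay":0,"az":0,"fingers":0.25},
    {"x":0,"y":0,"z":0,"ax":0,"ay":0,"az":0,"fingers":0.25},
  ],
)

```text
time_s: 14.7
eef_pos: [487.7, -6.0, 106.0]
orientation: [0.0, 0.681, 0.733, -0.0]
force: [0.1, -0.8, 0.2]
gripper_width: 25.0
grip_force: 59.0
```

```bash
python3 - <<'E'
from st import *
d=snap("wrist");cv2.imwrite("pics/w8.png",d["pixels"][:,:,::-1]);caps(d);s=d["s"];M=rot(s["orientation"])
print(s["eef_pos"],s["grip_force"]); print((M.T@(np.array([487.3,-5.5,17])-s["eef_pos"])/40).round(3))
E
```

```text
red [336.3 112.8] [303 104  65  18 911] [493.9  64.2] 18.3 [494.7  64.7  66. ]
red [314.7 171.5] [297 154  36  35 980] [484.9  30.2] 10.6 [485.   30.4  66. ]
blue [317.4 319.7] [ 289  295   58   50 2309] [494.1 -74. ] 20.6 [494.2 -73.4  66. ]
[487.73777707  -5.95227289 105.99024676] 58.997551118955016
[ 0.013 -0.011  2.225]
```

View pics/w8.png

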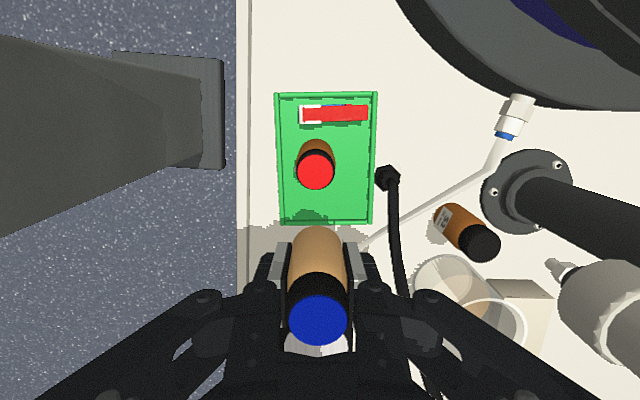

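w8 shows the red vial standing in the tray at (315,171), the clamp at (336,113) undisturbed, and the blue vial held upright. Lowering blue.

servo_tool(
  commands=[
    {"x":0,"y":0,"z":0.8,"ax":0,"ay":0,"az":0,"fingers":0.25},
    {"x":0,"y":0,"z":0.9,"ax":0,"ay":0,"az":0,"fingers":0.25},
    {"x":0,"y":0,"z":0.45,"ax":0,"ay":0,"az":0,"fingers":0.25},
    {"x":0,"y":0,"z":0,"ax":0,"ay":0,"az":0,"fingers":0.25},
    {"x":0,"y":0,"z":0,"ax":0,"ay":0,"az":0,"fingers":0.25},
  ],
)

```text
time_s: 15.38
eef_pos: [487.9, -5.5, 20.5]
orientation: [0.0, 0.681, 0.733, 0.0]
force: [-0.9, 0.6, 0.3]
gripper_width: 25.2
grip_force: 59.1
```

servo_tool(
  commands=[
    {"x":0,"y":0,"z":0.025,"ax":0,"ay":0,"az":0,"fingers":0.25},
    {"x":0,"y":0,"z":0,"ax":0,"ay":0,"az":0,"fingers":0.25},
  ],
)

```text
time_s: 15.62
eef_pos: [487.8, -5.0, 19.1]
orientation: [0.0, 0.68, 0.733, 0.0]
force: [-0.4, 0.1, 0.1]
gripper_width: 24.6
grip_force: 59.1
```

servo_tool(
  commands=[
    {"x":0,"y":0,"z":0.03,"ax":0,"ay":0,"az":0,"fingers":0.25},
    {"x":0,"y":0,"z":0,"ax":0,"ay":0,"az":0,"fingers":0.25},
  ],
)

```text
time_s: 15.88
eef_pos: [487.5, -5.0, 17.5]
orientation: [-0.0, 0.68, 0.733, -0.0]
force: [0.5, -1.0, -0.4]
gripper_width: 25.1
grip_force: 59.1
```

servo_tool(
  commands=[
    {"x":0,"y":0,"z":0.02,"ax":0,"ay":0,"az":0,"fingers":0.25},
    {"x":0,"y":0,"z":0,"ax":0,"ay":0,"az":0,"fingers":0.25},
  ],
)

```text
time_s: 16.12
eef_pos: [487.6, -5.1, 16.7]
orientation: [0.0, 0.68, 0.733, -0.0]
force: [-0.4, 0.4, 0.8]
gripper_width: 25.2
grip_force: 59.2
```

servo_tool(
  commands=[
    {"x":0,"y":0,"z":0.02,"ax":0,"ay":0,"az":0,"fingers":0.25},
    {"x":0,"y":0,"z":0,"ax":0,"ay":0,"az":0,"fingers":0.25},
  ],
)

```text
time_s: 16.38
eef_pos: [487.6, -5.1, 16.6]
orientation: [0.0, 0.68, 0.733, 0.0]
force: [-3.4, -0.1, 20.7]
gripper_width: 25.2
grip_force: 61.5
```

servo_tool(
  commands=[
    {"x":0,"y":0,"z":-0.015,"ax":0,"ay":0,"az":0,"fingers":0.25},
    {"x":0,"y":0,"z":0,"ax":0,"ay":0,"az":0,"fingers":0.47},
    {"x":0,"y":0,"z":0,"ax":0,"ay":0,"az":0,"fingers":0.47},
    {"x":0,"y":0,"z":0,"ax":0,"ay":0,"az":0,"fingers":0.47},
  ],
)

```text
time_s: 16.88
eef_pos: [487.5, -5.1, 16.4]
orientation: [0.0, 0.68, 0.733, -0.0]
force: [-0.0, 0.4, 0.4]
gripper_width: 40.5
grip_force: 0.0
```

servo_tool(
  commands=[
    {"x":0,"y":0,"z":-0.5,"ax":0,"ay":0,"az":0,"fingers":0.47},
    {"x":0,"y":0,"z":-0.8,"ax":0,"ay":0,"az":0,"fingers":0.47},
    {"x":0,"y":0,"z":-0.9,"ax":0,"ay":0,"az":0,"fingers":0.47},
    {"x":0,"y":0,"z":-0.2,"ax":0,"ay":0,"az":0,"fingers":0.5},
  ],
)

```text
time_s: 17.38
eef_pos: [488.2, -5.0, 114.2]
orientation: [0.001, 0.68, 0.733, 0.001]
force: [0.6, 0.1, -0.6]
gripper_width: 42.9
grip_force: 0.0
```

```bash
python3 - <<'E'
from st import *
d=snap("wrist");caps(d);print(d["s"]["eef_pos"]);
plan([(485,-240,110,94.2,13),(490,-281,120,94.2,2)])
E
```

```text
red [335.  113.8] [303 106  62  16 829] [494.   64.7] 18.3 [494.9  64.8  66. ]
red [313.7 170.3] [297 154  35  34 910] [485.   30.2] 10.6 [484.9  30.3  66. ]
blue [315.8 221.7] [300 207  33  30 779] [488.6  -3.6] 10.7 [488.6  -3.5  66. ]
[488.182802    -5.00972687 114.18111595]
{'x': -0.45, 'y': -0.04, 'z': 0.01, 'az': -0.86}
{'x': -0.44, 'y': -0.09, 'z': 0.01, 'az': -0.86}
{'x': -0.43, 'y': -0.15, 'z': 0.01, 'az': -0.86}
{'x': -0.41, 'y': -0.2, 'z': 0.01, 'az': -0.86}
{'x': -0.38, 'y': -0.24, 'z': 0.01, 'az': -0.86}
{'x': -0.35, 'y': -0.29, 'z': 0.01, 'az': -0.86}
{'x': -0.31, 'y': -0.33, 'z': 0.01, 'az': -0.86}
{'x': -0.27, 'y': -0.36, 'az': -0.86}
{'x': -0.23, 'y': -0.39, 'z': 0.01, 'az': -0.86}
{'x': -0.18, 'y': -0.42, 'az': -0.86}
{'x': -0.13, 'y': -0.43, 'z': 0.01, 'az': -0.86}
{'x': -0.07, 'y': -0.44, 'az': -0.86}
{'x': -0.02, 'y': -0.45, 'z': 0.01, 'az': -0.86}
-- [ 485.2 -239.9  110. ]
{'x': -0.03, 'y': -0.52, 'z': -0.13, 'ay': 0.01, 'az': -0.03}
{'x': -0.02, 'y': -0.51, 'z': -0.12, 'ay': 0.01, 'az': -0.03}
-- [ 489.9 -280.9  120. ]
```

servo_tool(
  commands=[
    {"x":-0.45,"y":-0.04,"z":0,"ax":0,"ay":0,"az":-0.86,"fingers":0.5},
    {"x":-0.44,"y":-0.09,"z":0,"ax":0,"ay":0,"az":-0.86,"fingers":0.5},
    {"x":-0.43,"y":-0.15,"z":0,"ax":0,"ay":0,"az":-0.86,"fingers":0.5},
    {"x":-0.41,"y":-0.2,"z":0,"ax":0,"ay":0,"az":-0.86,"fingers":0.5},
    {"x":-0.38,"y":-0.24,"z":0,"ax":0,"ay":0,"az":-0.86,"fingers":0.5},
  ],
)

```text
time_s: 18.05
eef_pos: [486.0, -96.0, 111.6]
orientation: [-0.001, 0.431, 0.902, -0.0]
force: [-0.6, 0.2, 0.0]
gripper_width: 42.9
grip_force: 0.0
```

servo_tool(
  commands=[
    {"x":-0.35,"y":-0.29,"z":0,"ax":0,"ay":0,"az":-0.86,"fingers":0.5},
    {"x":-0.31,"y":-0.33,"z":0,"ax":0,"ay":0,"az":-0.86,"fingers":0.5},
    {"x":-0.27,"y":-0.36,"z":0,"ax":0,"ay":0,"az":-0.86,"fingers":0.5},
    {"x":-0.23,"y":-0.39,"z":0,"ax":0,"ay":0,"az":-0.86,"fingers":0.5},
    {"x":-0.18,"y":-0.42,"z":0,"ax":0,"ay":0,"az":-0.86,"fingers":0.5},
  ],
)

```text
time_s: 18.68
eef_pos: [484.9, -186.5, 111.5]
orientation: [-0.001, 0.145, 0.989, 0.0]
force: [0.1, 0.1, 0.0]
gripper_width: 42.7
grip_force: 0.0
```

servo_tool(
  commands=[
    {"x":-0.13,"y":-0.43,"z":0,"ax":0,"ay":0,"az":-0.86,"fingers":0.5},
    {"x":-0.07,"y":-0.44,"z":0,"ax":0,"ay":0,"az":-0.86,"fingers":0.5},
    {"x":-0.02,"y":-0.45,"z":0,"ax":0,"ay":0,"az":-0.86,"fingers":0.5},
    {"x":0,"y":-0.52,"z":0,"ax":0,"ay":0,"az":0,"fingers":0.5},
    {"x":0,"y":-0.5,"z":0,"ax":0,"ay":0,"az":0,"fingers":0.5},
  ],
)

```text
time_s: 19.3
eef_pos: [487.0, -281.1, 111.4]
orientation: [-0.0, -0.032, 0.999, 0.001]
force: [-0.3, 0.9, -0.4]
gripper_width: 42.2
grip_force: 0.0
```

servo_tool(
  commands=[
    {"x":0,"y":0,"z":0,"ax":0,"ay":0,"az":0,"fingers":0.5},
    {"x":0,"y":0,"z":0,"ax":0,"ay":0,"az":0,"fingers":0.5},
  ],
)

```text
time_s: 19.55
eef_pos: [487.1, -279.8, 112.0]
orientation: [-0.0, -0.033, 0.999, 0.001]
force: [0.1, 0.8, -0.2]
gripper_width: 42.8
grip_force: 0.0
```

```bash
python3 - <<'E'
from st import *
d=snap("wrist");cv2.imwrite("pics/w9.png",d["pixels"][:,:,::-1]);pickle.dump(d,open("w9.pkl","wb"));s=d["s"];M=rot(s["orientation"])
print(s["eef_pos"],M[:,1].round(3),s["qpos"].round(2)); print((M.T@(np.array([518.5,-281.8,18])-s["eef_pos"])/40).round(3))
print(ring(d,(500,-251.5)),ring(d,(504.7,-315.3)),proj(d,(518.5,-281.8,66)))
E
```

```text
[ 487.14160725 -279.76134414  111.9646197 ] [-0.065  0.998  0.001] [ 0.63  0.86 -0.33  1.66  0.39  0.68  1.74]
[-0.78  -0.105  2.349]
(array([ 500.3, -251.6]), np.float64(15.8), 206) (array([ 504. , -315.2]), np.float64(15.6), 90) (np.float64(310.7198472550538), np.float64(266.5938938911993))
```

View pics/w9.png

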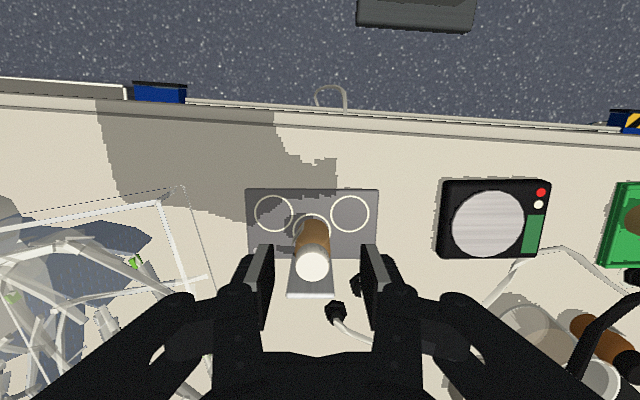

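w9 shows both front rings empty, at (273,213) and (350,213), the white cap at (313,267), and the fingers straddling it along y. The rings sit within 0.7 mm of where the red and blue caps were. Grasping white.

servo_tool(
  commands=[
    {"x":-0.5,"y":-0.05,"z":0,"ax":0,"ay":0,"az":0,"fingers":0.55},
    {"x":-0.28,"y":-0.02,"z":0.4,"ax":0,"ay":0,"az":0,"fingers":0.55},
    {"x":0,"y":0,"z":0.8,"ax":0,"ay":0,"az":0,"fingers":0.55},
    {"x":0,"y":0,"z":0.7,"ax":0,"ay":0,"az":0,"fingers":0.55},
    {"x":0,"y":0,"z":0.4,"ax":0,"ay":0,"az":0,"fingers":0.55},
  ],
)

```text
time_s: 20.23
eef_pos: [517.9, -280.6, 18.5]
orientation: [-0.001, -0.033, 0.999, 0.001]
force: [1.3, 0.1, 0.0]
gripper_width: 46.8
grip_force: 0.0
```

servo_tool(
  commands=[
    {"x":0,"y":0,"z":0,"ax":0,"ay":0,"az":0,"fingers":0.55},
    {"x":0,"y":0,"z":0,"ax":0,"ay":0,"az":0,"fingers":0.55},
  ],
)

```text
time_s: 20.48
eef_pos: [518.9, -281.6, 21.3]
orientation: [0.0, -0.032, 0.999, -0.0]
force: [-0.1, -1.3, 0.1]
gripper_width: 47.0
grip_force: 0.0
```

servo_tool(
  commands=[
    {"x":0,"y":0,"z":0,"ax":0,"ay":0,"az":0,"fingers":0.25},
    {"x":0,"y":0,"z":0,"ax":0,"ay":0,"az":0,"fingers":0.25},
    {"x":0,"y":0,"z":0,"ax":0,"ay":0,"az":0,"fingers":0.25},
    {"x":0,"y":0,"z":0,"ax":0,"ay":0,"az":0,"fingers":0.25},
  ],
)

```text
time_s: 20.98
eef_pos: [518.9, -281.7, 21.6]
orientation: [0.001, -0.032, 0.999, -0.0]
force: [-1.1, 0.7, 8.5]
gripper_width: 24.9
grip_force: 58.6
```

servo_tool(
  commands=[
    {"x":0,"y":0,"z":-0.5,"ax":0,"ay":0,"az":0,"fingers":0.25},
    {"x":0,"y":0,"z":-0.8,"ax":0,"ay":0,"az":0,"fingers":0.25},
    {"x":0.5,"y":0,"z":-0.3,"ax":0,"ay":0,"az":0,"fingers":0.25},
    {"x":0.4,"y":0.4,"z":0,"ax":0,"ay":0,"az":0,"fingers":0.25},
    {"x":0,"y":0.8,"z":0,"ax":0,"ay":0,"az":0,"fingers":0.25},
  ],
)

```text
time_s: 21.6
eef_pos: [478.6, -236.8, 86.0]
orientation: [0.0, -0.031, 1.0, -0.001]
force: [1.2, 0.4, -0.8]
gripper_width: 25.4
grip_force: 59.1
```

servo_tool(
  commands=[
    {"x":0,"y":0.6,"z":0,"ax":0,"ay":0,"az":0,"fingers":0.25},
    {"x":0,"y":0,"z":0,"ax":0,"ay":0,"az":0,"fingers":0.25},
    {"x":0,"y":0,"z":0,"ax":0,"ay":0,"az":0,"fingers":0.25},
  ],
)

```text
time_s: 21.98
eef_pos: [478.2, -212.8, 85.3]
orientation: [0.0, -0.032, 0.999, -0.001]
force: [-0.9, 0.1, -0.9]
gripper_width: 25.3
grip_force: 59.1
```

```bash
python3 - <<'E'
from st import *
d=snap("wrist");cv2.imwrite("pics/w10.png",d["pixels"][:,:,::-1]);pickle.dump(d,open("w10.pkl","wb"));s=d["s"];M=rot(s["orientation"])
print(s["eef_pos"],s["grip_force"],M[:,1].round(3))
def pan(d,p):
    h=cv2.cvtColor(d["pixels"],cv2.COLOR_RGB2HSV);u,v=map(int,proj(d,p));k=70;m=np.zeros(h.shape[:2],np.uint8)
    m[max(v-k,0):v+k,max(u-k,0):u+k]=((h[...,2]>120)&(h[...,1]<45))[max(v-k,0):v+k,max(u-k,0):u+k]
    n,l=cv2.connectedComponents(m);L=l[v,u];ys,xs=np.nonzero(l==L);q=np.array([ray(d,x,y,20)[:2] for x,y in zip(xs,ys)],np.float32)
    print(L,len(q),u,v,cv2.minEnclosingCircle(q),q.mean(0),q.min(0),q.max(0))
pan(d,(497.7,-140.7,20));pan(pickle.load(open("w3.pkl","rb")),(497.7,-140.7,20));pan(pickle.load(open("w9.pkl","rb")),(497.7,-140.7,20))
E
```

```text
[ 478.17355405 -212.79312027   85.28877421] 59.0916489623487 [-0.064  0.998 -0.001]
2 4480 414 244 ((497.2975769042969, -141.4043731689453), 28.78412437438965) [ 496.52304 -141.52026] [ 468.89883 -170.18623] [ 525.6051   -113.042206]
3 4495 323 104 ((497.76983642578125, -140.89453125), 28.7984561920166) [ 497.76428 -140.101  ] [ 469.0747  -169.29257] [ 526.4438  -112.43619]
2 3707 488 224 ((497.64898681640625, -141.69737243652344), 28.776596069335938) [ 496.88806 -141.80751] [ 469.3215  -170.39244] [ 525.7725  -113.25255]
```

View pics/w10.png

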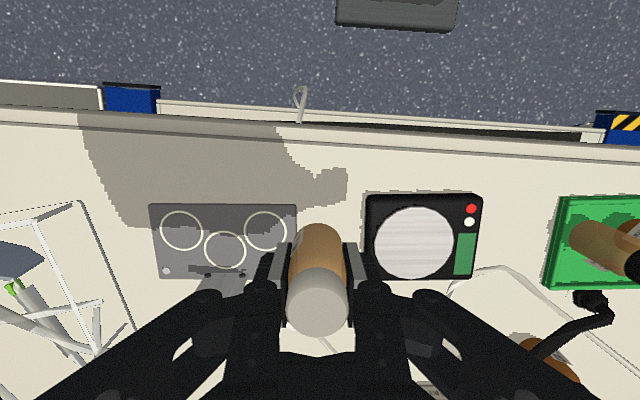

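w10 shows the white vial held upright, cap at (318,303), the stand empty with its rings clear, and the pan at (413,243). Moving it over the pan.

servo_tool(
  commands=[
    {"x":-0.2,"y":0.6,"z":0,"ax":0,"ay":0,"az":0,"fingers":0.25},
    {"x":-0.2,"y":0.7,"z":0,"ax":0,"ay":0,"az":0,"fingers":0.25},
    {"x":-0.2,"y":0.45,"z":0.2,"ax":0,"ay":0,"az":0,"fingers":0.25},
    {"x":0,"y":0,"z":0.6,"ax":0,"ay":0,"az":0,"fingers":0.25},
    {"x":0,"y":0,"z":0.2,"ax":0,"ay":0,"az":0,"fingers":0.25},
  ],
)

```text
time_s: 22.65
eef_pos: [497.0, -141.1, 43.8]
orientation: [-0.001, -0.032, 0.999, -0.0]
force: [0.3, -0.3, 0.1]
gripper_width: 25.0
grip_force: 59.1
```

servo_tool(
  commands=[
    {"x":0,"y":0,"z":0,"ax":0,"ay":0,"az":0,"fingers":0.25},
    {"x":0,"y":0,"z":0,"ax":0,"ay":0,"az":0,"fingers":0.25},
  ],
)

```text
time_s: 22.9
eef_pos: [497.6, -141.0, 45.2]
orientation: [0.0, -0.032, 0.999, -0.0]
force: [0.1, -0.0, 0.2]
gripper_width: 24.8
grip_force: 59.1
```

Position is right. Lowering the last 10 mm in steps.

servo_tool(
  commands=[
    {"x":0,"y":0,"z":0.1,"ax":0,"ay":0,"az":0,"fingers":0.25},
    {"x":0,"y":0,"z":0.07,"ax":0,"ay":0,"az":0,"fingers":0.25},
    {"x":0,"y":0,"z":0,"ax":0,"ay":0,"az":0,"fingers":0.25},
    {"x":0,"y":0,"z":0,"ax":0,"ay":0,"az":0,"fingers":0.25},
  ],
)

```text
time_s: 23.4
eef_pos: [497.4, -140.5, 37.8]
orientation: [-0.0, -0.032, 0.999, -0.0]
force: [-0.5, -0.0, -0.6]
gripper_width: 24.9
grip_force: 59.1
```

servo_tool(
  commands=[
    {"x":0,"y":0,"z":0.03,"ax":0,"ay":0,"az":0,"fingers":0.25},
    {"x":0,"y":0,"z":0,"ax":0,"ay":0,"az":0,"fingers":0.25},
    {"x":0,"y":0,"z":0,"ax":0,"ay":0,"az":0,"fingers":0.25},
  ],
)

```text
time_s: 23.78
eef_pos: [497.4, -140.6, 36.5]
orientation: [-0.0, -0.032, 0.999, -0.0]
force: [-0.0, -0.1, -1.0]
gripper_width: 24.8
grip_force: 59.1
```

servo_tool(
  commands=[
    {"x":0,"y":0,"z":0.02,"ax":0,"ay":0,"az":0,"fingers":0.25},
    {"x":0,"y":0,"z":0,"ax":0,"ay":0,"az":0,"fingers":0.25},
    {"x":0,"y":0,"z":0,"ax":0,"ay":0,"az":0,"fingers":0.25},
  ],
)

```text
time_s: 24.15
eef_pos: [497.4, -140.6, 35.7]
orientation: [-0.0, -0.032, 0.999, -0.0]
force: [-0.1, 0.1, -0.1]
gripper_width: 24.8
grip_force: 59.1
```

servo_tool(
  commands=[
    {"x":0,"y":0,"z":0.01,"ax":0,"ay":0,"az":0,"fingers":0.25},
    {"x":0,"y":0,"z":0,"ax":0,"ay":0,"az":0,"fingers":0.25},
  ],
)

```text
time_s: 24.4
eef_pos: [497.4, -140.6, 35.6]
orientation: [0.0, -0.032, 0.999, -0.0]
force: [-1.6, 0.5, 6.9]
gripper_width: 24.8
grip_force: 60.0
```

servo_tool(
  commands=[
    {"x":0,"y":0,"z":0,"ax":0,"ay":0,"az":0,"fingers":0.47},
    {"x":0,"y":0,"z":0,"ax":0,"ay":0,"az":0,"fingers":0.47},
    {"x":0,"y":0,"z":0,"ax":0,"ay":0,"az":0,"fingers":0.47},
    {"x":0,"y":0,"z":0,"ax":0,"ay":0,"az":0,"fingers":0.47},
  ],
)

```text
time_s: 24.9
eef_pos: [497.4, -140.6, 35.3]
orientation: [-0.0, -0.032, 0.999, -0.0]
force: [-0.1, -0.6, -1.1]
gripper_width: 40.1
grip_force: 0.0
```

servo_tool(
  commands=[
    {"x":0,"y":0,"z":-0.5,"ax":0,"ay":0,"az":0,"fingers":0.47},
    {"x":0,"y":0,"z":-0.8,"ax":0,"ay":0,"az":0,"fingers":0.47},
    {"x":0,"y":0,"z":-0.9,"ax":0,"ay":0,"az":0,"fingers":0.47},
    {"x":0.5,"y":0,"z":0,"ax":0,"ay":0,"az":0,"fingers":0.47},
    {"x":0,"y":0,"z":0,"ax":0,"ay":0,"az":0,"fingers":0.5},
  ],
)

```text
time_s: 25.52
eef_pos: [476.7, -142.2, 123.7]
orientation: [-0.0, -0.032, 0.999, -0.0]
force: [0.9, 0.5, -0.0]
gripper_width: 43.1
grip_force: 0.0
```

```bash
python3 - <<'E'
from st import *
d=snap("wrist");cv2.imwrite("pics/w11.png",d["pixels"][:,:,::-1]);pickle.dump(d,open("w11.pkl","wb"));s=d["s"];print(s["eef_pos"],proj(d,(497.5,-141.3,80)))
h=cv2.cvtColor(d["pixels"],cv2.COLOR_RGB2HSV);u,v=map(int,proj(d,(497.5,-141.3,80)));m=(h[...,1]<60)&(h[...,2]>150)
caps(d)
plan([(484.5,-60,125,20,9),(484.5,-28,125,4.2,2)])
E
```

```text
[ 476.71107098 -142.18443332  123.6570769 ] (np.float64(316.19132970549407), np.float64(254.24684982333923))
red [559.3 243. ] [545 228  30  33 692] [486.4  26.9] 12.4 [485.3  27.7  66. ]
blue [510.2 243.8] [495 230  31  28 660] [488.2  -6.3] 10.6 [488.   -6.3  66. ]
{'x': -0.03, 'y': 0.23, 'az': 1.02}
{'y': 0.23, 'z': -0.01, 'az': 1.02}
{'x': 0.03, 'y': 0.23, 'az': 1.02}
{'x': 0.06, 'y': 0.22, 'z': -0.01, 'az': 1.02}
{'x': 0.09, 'y': 0.21, 'az': 1.02}
{'x': 0.12, 'y': 0.19, 'z': -0.01, 'az': 1.02}
{'x': 0.15, 'y': 0.17, 'az': 1.02}
{'x': 0.17, 'y': 0.15, 'z': -0.01, 'az': 1.02}
{'x': 0.19, 'y': 0.13, 'az': 1.02}
-- [484.5 -59.9 125. ]
{'x': 0.37, 'y': 0.14, 'az': 1.0}
{'x': 0.39, 'y': 0.08, 'az': 1.0}
-- [484.4 -28.2 125. ]
```

View pics/w11.png

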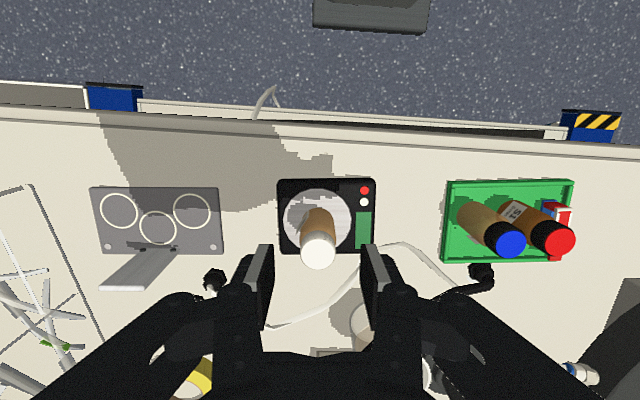

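w11 shows white standing upright on the pan, cap at (319,250), blue and red upright in the tray at (510,244) and (559,240), and the clamp behind red. Swinging back over the tray for blue.

servo_tool(
  commands=[
    {"x":0,"y":0.23,"z":0,"ax":0,"ay":0,"az":1,"fingers":0.5},
    {"x":0,"y":0.23,"z":0,"ax":0,"ay":0,"az":1,"fingers":0.5},
    {"x":0.03,"y":0.23,"z":0,"ax":0,"ay":0,"az":1,"fingers":0.5},
    {"x":0.06,"y":0.22,"z":0,"ax":0,"ay":0,"az":1,"fingers":0.5},
    {"x":0.09,"y":0.21,"z":0,"ax":0,"ay":0,"az":1,"fingers":0.5},
  ],
)

```text
time_s: 26.2
eef_pos: [480.5, -95.5, 123.0]
orientation: [-0.0, 0.313, 0.95, 0.0]
force: [-0.1, 1.1, -0.9]
gripper_width: 42.8
grip_force: 0.0
```

servo_tool(
  commands=[
    {"x":0.12,"y":0.19,"z":0,"ax":0,"ay":0,"az":1,"fingers":0.5},
    {"x":0.15,"y":0.17,"z":0,"ax":0,"ay":0,"az":1,"fingers":0.5},
    {"x":0.17,"y":0.15,"z":0,"ax":0,"ay":0,"az":1,"fingers":0.5},
    {"x":0.19,"y":0.13,"z":0,"ax":0,"ay":0,"az":1,"fingers":0.5},
    {"x":0.37,"y":0.14,"z":0,"ax":0,"ay":0,"az":1,"fingers":0.5},
  ],
)

```text
time_s: 26.82
eef_pos: [482.6, -43.6, 123.0]
orientation: [0.0, 0.619, 0.785, -0.0]
force: [0.5, 0.2, 0.7]
gripper_width: 42.7
grip_force: 0.0
```

servo_tool(
  commands=[
    {"x":0.39,"y":0.08,"z":0,"ax":0,"ay":0,"az":1,"fingers":0.5},
    {"x":0,"y":0,"z":0,"ax":0,"ay":0,"az":0.26,"fingers":0.5},
    {"x":0,"y":0,"z":0,"ax":0,"ay":0,"az":0,"fingers":0.5},
    {"x":0,"y":0,"z":0,"ax":0,"ay":0,"az":0,"fingers":0.5},
  ],
)

```text
time_s: 27.32
eef_pos: [481.6, -28.7, 123.3]
orientation: [0.0, 0.684, 0.73, -0.0]
force: [-0.2, -0.7, 0.5]
gripper_width: 42.7
grip_force: 0.0
```

```bash
python3 - <<'E'
from st import *
d=snap("wrist");caps(d);s=d["s"];M=rot(s["orientation"]);print(s["eef_pos"],M[:,1].round(3))
print((M.T@(np.array([487.6,-5.1,16.8])-s["eef_pos"])/40).round(3))
e=pickle.load(open("w11.pkl","rb"));h=cv2.cvtColor(e["pixels"],cv2.COLOR_RGB2HSV);m=np.zeros(h.shape[:2],bool);b=h[225:275,296:345];m[225:275,296:345]=(b[...,1]<35)&(b[...,2]>215)
bl=sorted(blob(m,60),key=lambda t:abs(t[0][1]-252));print([(c.round(1),st,ray(e,*c,80).round(1)) for c,st in bl][:3])
print(h[240:262:4,300:342:3,1].tolist());print(h[240:262:4,300:342:3,2].tolist())
E
```

```text
red [345.3  80. ] [313  72  63  17 842] [493.2  61.1] 18.5 [494.   60.6  66. ]
red [326.5 131.1] [310 114  34  35 919] [485.   29.9] 10.6 [485.   30.1  66. ]
blue [328.4 184. ] [313 169  32  31 795] [488.8  -3.9] 10.7 [488.7  -3.7  66. ]
[481.56735799 -28.69838766 123.26365933] [ 0.998  0.064 -0.   ]
[0.58  0.189 2.661]
[(array([319.5, 259.2]), array([ 296,  239,   49,   36, 1397], dtype=int32), array([ 501. , -138.9,   80. ])), (array([339.8, 229.7]), array([335, 225,  10,  10,  81], dtype=int32), array([ 479.2, -127.3,   80. ]))]
[[124, 25, 26, 31, 15, 8, 7, 7, 16, 29, 26, 51, 22, 11], [86, 29, 10, 9, 10, 9, 12, 10, 11, 10, 16, 25, 22, 15], [25, 14, 12, 12, 11, 11, 11, 9, 11, 9, 11, 19, 20, 14], [26, 10, 11, 11, 9, 11, 11, 10, 11, 10, 10, 7, 24, 60], [31, 11, 11, 12, 11, 10, 11, 11, 11, 12, 10, 9, 24, 23], [24, 11, 10, 11, 10, 10, 11, 11, 11, 12, 11, 30, 22, 23]]
[[121, 123, 156, 187, 247, 254, 253, 254, 237, 199, 148, 134, 201, 222], [121, 157, 254, 249, 249, 249, 249, 249, 249, 250, 238, 156, 216, 156], [124, 253, 249, 249, 248, 249, 248, 249, 249, 249, 248, 234, 26, 36], [140, 250, 249, 249, 249, 249, 249, 249, 249, 248, 249, 255, 42, 17], [165, 250, 249, 249, 249, 249, 249, 249, 249, 248, 249, 253, 226, 229], [231, 249, 249, 248, 249, 249, 249, 248, 248, 249, 249, 193, 229, 226]]
```

servo_tool(
  commands=[
    {"x":0.4,"y":0.15,"z":0.2,"ax":0,"ay":0,"az":-0.07,"fingers":0.47},
    {"x":0.18,"y":0.04,"z":0.6,"ax":0,"ay":0,"az":0,"fingers":0.47},
    {"x":0,"y":0,"z":0.7,"ax":0,"ay":0,"az":0,"fingers":0.47},
    {"x":0,"y":0,"z":0,"ax":0,"ay":0,"az":0,"fingers":0.47},
    {"x":0,"y":0,"z":0,"ax":0,"ay":0,"az":0,"fingers":0.47},
  ],
)

```text
time_s: 28.0
eef_pos: [487.8, -4.2, 63.9]
orientation: [0.0, 0.681, 0.733, 0.0]
force: [0.6, 0.2, 0.1]
gripper_width: 40.0
grip_force: 0.0
```

```bash
python3 - <<'E'
from st import *
s=ctrl.get_state();M=rot(s["orientation"]);print(s["eef_pos"],M[:,1].round(3))
print((M.T@(np.array([487.6,-5.1,16.8])-s["eef_pos"])/40).round(3))
E
```

```text
[487.79584737  -4.23495477  63.92769681] [0.997 0.073 0.   ]
[-0.021 -0.007  1.178]
```

servo_tool(
  commands=[
    {"x":-0.02,"y":-0.01,"z":0.6,"ax":0,"ay":0,"az":0,"fingers":0.47},
    {"x":0,"y":0,"z":0.5,"ax":0,"ay":0,"az":0,"fingers":0.47},
    {"x":0,"y":0,"z":0.08,"ax":0,"ay":0,"az":0,"fingers":0.47},
    {"x":0,"y":0,"z":0,"ax":0,"ay":0,"az":0,"fingers":0.47},
    {"x":0,"y":0,"z":0,"ax":0,"ay":0,"az":0,"fingers":0.47},
  ],
)

```text
time_s: 28.62
eef_pos: [487.6, -5.2, 17.0]
orientation: [0.0, 0.681, 0.733, 0.0]
force: [0.1, 0.7, 0.5]
gripper_width: 40.3
grip_force: 0.0
```

servo_tool(
  commands=[
    {"x":0,"y":0,"z":0,"ax":0,"ay":0,"az":0,"fingers":0.25},
    {"x":0,"y":0,"z":0,"ax":0,"ay":0,"az":0,"fingers":0.25},
    {"x":0,"y":0,"z":0,"ax":0,"ay":0,"az":0,"fingers":0.25},
    {"x":0,"y":0,"z":0,"ax":0,"ay":0,"az":0,"fingers":0.25},
  ],
)

```text
time_s: 29.12
eef_pos: [487.6, -5.3, 16.9]
orientation: [0.0, 0.681, 0.732, 0.0]
force: [-1.9, 0.5, 14.6]
gripper_width: 25.2
grip_force: 58.1
```

servo_tool(
  commands=[
    {"x":0,"y":0,"z":-0.6,"ax":0,"ay":0,"az":0,"fingers":0.25},
    {"x":0,"y":0,"z":-0.9,"ax":0,"ay":0,"az":0,"fingers":0.25},
    {"x":0,"y":0,"z":-0.9,"ax":0,"ay":0,"az":0,"fingers":0.25},
    {"x":-0.3,"y":0,"z":-0.4,"ax":0,"ay":0,"az":0,"fingers":0.25},
    {"x":-0.8,"y":0,"z":0,"ax":0,"ay":0,"az":0,"fingers":0.25},
  ],
)

```text
time_s: 29.75
eef_pos: [491.0, -48.4, 129.6]
orientation: [0.001, 0.68, 0.733, 0.001]
force: [-0.6, -0.9, -1.2]
gripper_width: 25.1
grip_force: 59.2
```

```bash
python3 - <<'E'
from st import *
s=ctrl.get_state();M=rot(s["orientation"]);print(s["eef_pos"],s["grip_force"],M[:,1].round(3))
print((M.T@(np.array([504.5,-315.7,100])-s["eef_pos"])/40).round(3))
E
```

```text
[491.00826483 -48.42461768 129.55027626] 59.21186341554858 [0.997 0.076 0.002]
[-6.688 -0.171  0.737]
```

servo_tool(
  commands=[
    {"x":-1,"y":-0.03,"z":0,"ax":0,"ay":0,"az":0,"fingers":0.25},
    {"x":-1,"y":-0.03,"z":0,"ax":0,"ay":0,"az":0,"fingers":0.25},
    {"x":-1,"y":-0.03,"z":0,"ax":0,"ay":0,"az":0,"fingers":0.25},
    {"x":-1,"y":-0.03,"z":0,"ax":0,"ay":0,"az":0,"fingers":0.25},
    {"x":-1,"y":-0.03,"z":0,"ax":0,"ay":0,"az":0,"fingers":0.25},
  ],
)

```text
time_s: 30.38
eef_pos: [498.9, -250.4, 128.5]
orientation: [0.0, 0.681, 0.732, -0.0]
force: [-0.3, -0.2, -1.3]
gripper_width: 25.5
grip_force: 59.2
```

servo_tool(
  commands=[
    {"x":-1,"y":-0.02,"z":0,"ax":0,"ay":0,"az":0,"fingers":0.25},
    {"x":-0.69,"y":0,"z":0.5,"ax":0,"ay":0,"az":0,"fingers":0.25},
    {"x":0,"y":0,"z":0.8,"ax":0,"ay":0,"az":0,"fingers":0.25},
    {"x":0,"y":0,"z":0.7,"ax":0,"ay":0,"az":0,"fingers":0.25},
    {"x":0,"y":0,"z":0,"ax":0,"ay":0,"az":0,"fingers":0.25},
  ],
)

```text
time_s: 31.0
eef_pos: [502.4, -316.1, 47.1]
orientation: [-0.001, 0.681, 0.732, -0.0]
force: [-0.3, 1.0, -0.0]
gripper_width: 25.4
grip_force: 59.2
```

servo_tool(
  commands=[
    {"x":0,"y":0,"z":0,"ax":0,"ay":0,"az":0,"fingers":0.25},
    {"x":0,"y":0,"z":0,"ax":0,"ay":0,"az":0,"fingers":0.25},
  ],
)

```text
time_s: 31.25
eef_pos: [503.6, -316.8, 49.4]
orientation: [0.001, 0.681, 0.733, 0.0]
force: [-0.4, 0.3, -0.4]
gripper_width: 24.8
grip_force: 59.2
```

```bash
python3 - <<'E'
from st import *
s=ctrl.get_state();M=rot(s["orientation"]);print(s["eef_pos"],s["grip_force"],M[:,1].round(3))
print((M.T@(np.array([504.5,-315.8,21])-s["eef_pos"])/40).round(3))
E
```

```text
[ 503.63836588 -316.77388503   49.40395271] 59.20481981593184 [0.997 0.073 0.001]
[0.023 0.022 0.71 ]
```

servo_tool(
  commands=[
    {"x":0.02,"y":0.02,"z":0.4,"ax":0,"ay":0,"az":0,"fingers":0.25},
    {"x":0,"y":0,"z":0.28,"ax":0,"ay":0,"az":0,"fingers":0.25},
    {"x":0,"y":0,"z":0,"ax":0,"ay":0,"az":0,"fingers":0.25},
    {"x":0,"y":0,"z":0,"ax":0,"ay":0,"az":0,"fingers":0.25},
    {"x":0,"y":0,"z":0,"ax":0,"ay":0,"az":0,"fingers":0.25},
  ],
)

```text
time_s: 31.88
eef_pos: [503.8, -315.7, 20.8]
orientation: [-0.0, 0.681, 0.732, -0.0]
force: [-1.0, -0.1, -0.4]
gripper_width: 25.3
grip_force: 59.3
```

```bash
python3 - <<'E'
from st import *
s=ctrl.get_state();M=rot(s["orientation"]);print(s["eef_pos"],s["force"].round(1),M[:,1].round(3))
print((M.T@(np.array([504.5,-315.8,19])-s["eef_pos"])/40).round(3))
E
```

```text
[ 503.8389165  -315.65082241   20.80038061] [-1.  -0.1 -0.4] [ 0.997  0.073 -0.   ]
[-0.005  0.016  0.045]
```

servo_tool(
  commands=[
    {"x":0,"y":0.02,"z":0.03,"ax":0,"ay":0,"az":0,"fingers":0.25},
    {"x":0,"y":0,"z":0,"ax":0,"ay":0,"az":0,"fingers":0.25},
    {"x":0,"y":0,"z":0,"ax":0,"ay":0,"az":0,"fingers":0.25},
  ],
)

```text
time_s: 32.25
eef_pos: [504.7, -315.6, 19.7]
orientation: [0.0, 0.681, 0.732, -0.0]
force: [-0.4, 0.6, -0.1]
gripper_width: 25.5
grip_force: 59.3
```

servo_tool(
  commands=[
    {"x":0,"y":0,"z":0.015,"ax":0,"ay":0,"az":0,"fingers":0.25},
    {"x":0,"y":0,"z":0,"ax":0,"ay":0,"az":0,"fingers":0.25},
  ],
)

```text
time_s: 32.5
eef_pos: [504.7, -315.6, 19.1]
orientation: [-0.0, 0.681, 0.732, -0.0]
force: [-0.8, -0.2, -1.2]
gripper_width: 25.4
grip_force: 59.3
```

servo_tool(
  commands=[
    {"x":0,"y":0,"z":0.01,"ax":0,"ay":0,"az":0,"fingers":0.25},
    {"x":0,"y":0,"z":0,"ax":0,"ay":0,"az":0,"fingers":0.25},
  ],
)

```text
time_s: 32.75
eef_pos: [504.7, -315.6, 19.0]
orientation: [0.0, 0.681, 0.732, -0.0]
force: [-1.2, 1.0, 5.9]
gripper_width: 25.1
grip_force: 60.0
```

servo_tool(
  commands=[
    {"x":0,"y":0,"z":0.01,"ax":0,"ay":0,"az":0,"fingers":0.25},
    {"x":0,"y":0,"z":0,"ax":0,"ay":0,"az":0,"fingers":0.25},
  ],
)

```text
time_s: 33.0
eef_pos: [504.7, -315.7, 19.0]
orientation: [0.0, 0.681, 0.732, -0.0]
force: [-4.3, 1.5, 13.4]
gripper_width: 25.1
grip_force: 60.8
```

Seated. Release, rise and check blue against its original cap reading of (504.7, -315.2).

servo_tool(
  commands=[
    {"x":0,"y":0,"z":-0.01,"ax":0,"ay":0,"az":0,"fingers":0.25},
    {"x":0,"y":0,"z":0,"ax":0,"ay":0,"az":0,"fingers":0.5},
    {"x":0,"y":0,"z":0,"ax":0,"ay":0,"az":0,"fingers":0.5},
    {"x":0,"y":0,"z":0,"ax":0,"ay":0,"az":0,"fingers":0.5},
  ],
)

```text
time_s: 33.5
eef_pos: [504.7, -315.6, 18.7]
orientation: [0.0, 0.681, 0.733, -0.0]
force: [0.3, -0.3, -0.7]
gripper_width: 42.8
grip_force: 0.0
```

servo_tool(
  commands=[
    {"x":0,"y":0,"z":-0.4,"ax":0,"ay":0,"az":0,"fingers":0.5},
    {"x":0,"y":0,"z":-0.8,"ax":0,"ay":0,"az":0,"fingers":0.5},
    {"x":0,"y":0,"z":-0.9,"ax":0,"ay":0,"az":0,"fingers":0.5},
    {"x":0.6,"y":0,"z":-0.4,"ax":0,"ay":0,"az":0,"fingers":0.5},
    {"x":0.7,"y":0,"z":-0.1,"ax":0,"ay":0,"az":0,"fingers":0.5},
  ],
)

```text
time_s: 34.12
eef_pos: [501.2, -263.6, 124.9]
orientation: [0.001, 0.681, 0.732, 0.0]
force: [0.3, 0.1, -0.3]
gripper_width: 42.9
grip_force: 0.0
```

servo_tool(
  commands=[
    {"x":0,"y":0,"z":0,"ax":0,"ay":0,"az":0,"fingers":0.5},
    {"x":0,"y":0,"z":0,"ax":0,"ay":0,"az":0,"fingers":0.5},
    {"x":0,"y":0,"z":0,"ax":0,"ay":0,"az":0,"fingers":0.5},
  ],
)

```text
time_s: 34.5
eef_pos: [500.7, -264.5, 122.8]
orientation: [0.0, 0.681, 0.732, -0.0]
force: [0.4, 0.1, 0.3]
gripper_width: 42.8
grip_force: 0.0
```

```bash
python3 - <<'E'
from st import *
d=snap("wrist");caps(d);s=d["s"];M=rot(s["orientation"]);print(s["eef_pos"],M[:,1].round(3))
print((M.T@(np.array([484.3,30.4,127])-s["eef_pos"])/40).round(3))
E
```

```text
blue [317.3 283.9] [303 272  29  25 574] [ 505.7 -314.7] 10.5 [ 505.7 -314.5   66. ]
[ 500.73023585 -264.54665875  122.80271461] [ 0.997  0.072 -0.   ]
[ 7.384  0.123 -0.108]
```

Blue reads 1.0 and 0.6 mm off its start, which is close. It also shows the camera reads about 0.9 mm more in x than the TCP, so I'll allow for that with red.

servo_tool(
  commands=[
    {"x":0.9,"y":0.02,"z":0,"ax":0,"ay":0,"az":0,"fingers":0.5},
    {"x":1,"y":0.02,"z":0,"ax":0,"ay":0,"az":0,"fingers":0.5},
    {"x":1,"y":0.02,"z":0,"ax":0,"ay":0,"az":0,"fingers":0.5},
    {"x":1,"y":0.02,"z":0,"ax":0,"ay":0,"az":0,"fingers":0.5},
    {"x":1,"y":0.02,"z":0,"ax":0,"ay":0,"az":0,"fingers":0.5},
  ],
)

```text
time_s: 35.17
eef_pos: [490.5, -67.1, 122.7]
orientation: [0.0, 0.681, 0.732, -0.0]
force: [-0.4, 0.5, -0.2]
gripper_width: 42.6
grip_force: 0.0
```

servo_tool(
  commands=[
    {"x":1,"y":0.02,"z":0,"ax":0,"ay":0,"az":0,"fingers":0.47},
    {"x":0.9,"y":0,"z":0,"ax":0,"ay":0,"az":0,"fingers":0.47},
    {"x":0.58,"y":0,"z":0,"ax":0,"ay":0,"az":0,"fingers":0.47},
    {"x":0,"y":0,"z":0.5,"ax":0,"ay":0,"az":0,"fingers":0.47},
    {"x":0,"y":0,"z":0.5,"ax":0,"ay":0,"az":0,"fingers":0.47},
  ],
)

```text
time_s: 35.8
eef_pos: [484.4, 31.0, 82.2]
orientation: [0.0, 0.681, 0.733, 0.0]
force: [0.2, -0.8, -0.3]
gripper_width: 40.2
grip_force: 0.0
```

servo_tool(
  commands=[
    {"x":0,"y":0,"z":0,"ax":0,"ay":0,"az":0,"fingers":0.47},
    {"x":0,"y":0,"z":0,"ax":0,"ay":0,"az":0,"fingers":0.47},
    {"x":0,"y":0,"z":0,"ax":0,"ay":0,"az":0,"fingers":0.47},
  ],
)

```text
time_s: 36.17
eef_pos: [484.5, 30.9, 83.4]
orientation: [0.0, 0.681, 0.732, 0.0]
force: [-0.3, -0.3, 0.7]
gripper_width: 40.0
grip_force: 0.0
```

```bash
python3 - <<'E'
from st import *
d=snap("wrist");caps(d);s=d["s"];M=rot(s["orientation"]);print(s["eef_pos"],M[:,1].round(3))
print((M.T@(np.array([484.3,30.4,16])-s["eef_pos"])/40).round(3))
E
```

```text
red [338.3 171.8] [303 160  68  21 996] [492.9  72.3] 17.8 [493.8  72.8  66. ]
red [315.6 244.2] [ 297  227   38   35 1010] [484.9  30.9] 10.5 [484.9  31.   66. ]
[484.45696581  30.92727313  83.36217114] [0.997 0.073 0.001]
[-0.013 -0.006  1.684]
```

servo_tool(
  commands=[
    {"x":-0.01,"y":0,"z":0.6,"ax":0,"ay":0,"az":0,"fingers":0.47},
    {"x":0,"y":0,"z":0.7,"ax":0,"ay":0,"az":0,"fingers":0.47},
    {"x":0,"y":0,"z":0.37,"ax":0,"ay":0,"az":0,"fingers":0.47},
    {"x":0,"y":0,"z":0,"ax":0,"ay":0,"az":0,"fingers":0.47},
    {"x":0,"y":0,"z":0,"ax":0,"ay":0,"az":0,"fingers":0.47},
  ],
)

```text
time_s: 36.85
eef_pos: [484.5, 30.6, 16.7]
orientation: [0.0, 0.681, 0.732, 0.0]
force: [-1.2, 0.3, 0.1]
gripper_width: 40.0
grip_force: 0.0
```

servo_tool(
  commands=[
    {"x":0,"y":0,"z":0,"ax":0,"ay":0,"az":0,"fingers":0.25},
    {"x":0,"y":0,"z":0,"ax":0,"ay":0,"az":0,"fingers":0.25},
    {"x":0,"y":0,"z":0,"ax":0,"ay":0,"az":0,"fingers":0.25},
    {"x":0,"y":0,"z":0,"ax":0,"ay":0,"az":0,"fingers":0.25},
  ],
)

```text
time_s: 37.35
eef_pos: [484.5, 30.7, 16.9]
orientation: [0.0, 0.681, 0.732, 0.0]
force: [-2.1, 0.7, 11.6]
gripper_width: 25.4
grip_force: 58.3
```

servo_tool(
  commands=[
    {"x":0,"y":0,"z":-0.6,"ax":0,"ay":0,"az":0,"fingers":0.25},
    {"x":0,"y":0,"z":-0.9,"ax":0,"ay":0,"az":0,"fingers":0.25},
    {"x":0,"y":0,"z":-0.9,"ax":0,"ay":0,"az":0,"fingers":0.25},
    {"x":-0.3,"y":0,"z":-0.4,"ax":0,"ay":0,"az":0,"fingers":0.25},
    {"x":-0.8,"y":0,"z":0,"ax":0,"ay":0,"az":0,"fingers":0.25},
  ],
)

```text
time_s: 37.98
eef_pos: [488.0, -12.5, 129.6]
orientation: [0.001, 0.68, 0.733, 0.001]
force: [0.7, -0.7, -1.8]
gripper_width: 24.9
grip_force: 59.1
```

```bash
python3 - <<'E'
from st import *
s=ctrl.get_state();M=rot(s["orientation"]);print(s["eef_pos"],s["grip_force"],M[:,1].round(3))
print((M.T@(np.array([499.4,-251.7,100])-s["eef_pos"])/40).round(3))
E
```

```text
[488.01323403 -12.49792433 129.58672924] 59.142525689676404 [0.997 0.076 0.003]
[-5.985 -0.171  0.737]
```

servo_tool(
  commands=[
    {"x":-1,"y":-0.03,"z":0,"ax":0,"ay":0,"az":0,"fingers":0.25},
    {"x":-1,"y":-0.03,"z":0,"ax":0,"ay":0,"az":0,"fingers":0.25},
    {"x":-1,"y":-0.03,"z":0,"ax":0,"ay":0,"az":0,"fingers":0.25},
    {"x":-1,"y":-0.03,"z":0,"ax":0,"ay":0,"az":0,"fingers":0.25},
    {"x":-1,"y":-0.03,"z":0,"ax":0,"ay":0,"az":0,"fingers":0.25},
  ],
)

```text
time_s: 38.6
eef_pos: [496.0, -214.5, 128.5]
orientation: [0.0, 0.681, 0.733, 0.0]
force: [0.3, -0.1, 0.8]
gripper_width: 24.9
grip_force: 59.1
```

servo_tool(
  commands=[
    {"x":-0.98,"y":-0.02,"z":0,"ax":0,"ay":0,"az":0,"fingers":0.25},
    {"x":0,"y":0,"z":0.4,"ax":0,"ay":0,"az":0,"fingers":0.25},
    {"x":0,"y":0,"z":0.8,"ax":0,"ay":0,"az":0,"fingers":0.25},
    {"x":0,"y":0,"z":0.8,"ax":0,"ay":0,"az":0,"fingers":0.25},
    {"x":0,"y":0,"z":0,"ax":0,"ay":0,"az":0,"fingers":0.25},
  ],
)

```text
time_s: 39.22
eef_pos: [497.2, -251.2, 46.6]
orientation: [-0.002, 0.681, 0.733, -0.0]
force: [1.1, 0.3, 0.9]
gripper_width: 24.7
grip_force: 59.1
```

servo_tool(
  commands=[
    {"x":0,"y":0,"z":0,"ax":0,"ay":0,"az":0,"fingers":0.25},
    {"x":0,"y":0,"z":0,"ax":0,"ay":0,"az":0,"fingers":0.25},
  ],
)

```text
time_s: 39.48
eef_pos: [498.6, -252.4, 49.2]
orientation: [0.001, 0.681, 0.733, 0.0]
force: [-0.1, 0.6, -0.2]
gripper_width: 25.2
grip_force: 59.1
```

```bash
python3 - <<'E'
from st import *
s=ctrl.get_state();M=rot(s["orientation"]);print(s["eef_pos"],s["grip_force"],M[:,1].round(3))
print((M.T@(np.array([499.4,-251.9,21.5])-s["eef_pos"])/40).round(3))
E
```

```text
[ 498.57024129 -252.39311203   49.19434736] 59.13247150601819 [0.997 0.073 0.001]
[0.011 0.021 0.692]
```

servo_tool(
  commands=[
    {"x":0,"y":0.02,"z":0.4,"ax":0,"ay":0,"az":0,"fingers":0.25},
    {"x":0,"y":0,"z":0.28,"ax":0,"ay":0,"az":0,"fingers":0.25},
    {"x":0,"y":0,"z":0,"ax":0,"ay":0,"az":0,"fingers":0.25},
    {"x":0,"y":0,"z":0,"ax":0,"ay":0,"az":0,"fingers":0.25},
    {"x":0,"y":0,"z":0,"ax":0,"ay":0,"az":0,"fingers":0.25},
  ],
)

```text
time_s: 40.1
eef_pos: [498.8, -252.3, 20.6]
orientation: [-0.0, 0.681, 0.732, -0.0]
force: [-0.7, 0.3, -0.0]
gripper_width: 25.4
grip_force: 59.1
```

```bash
python3 - <<'E'
from st import *
s=ctrl.get_state();M=rot(s["orientation"]);print(s["eef_pos"],s["force"].round(1))
print((M.T@(np.array([499.4,-251.9,19])-s["eef_pos"])/40).round(3))
E
```

```text
[ 498.78079643 -252.2564242    20.60703301] [-0.7  0.3 -0. ]
[0.008 0.016 0.04 ]
```

servo_tool(
  commands=[
    {"x":0.01,"y":0.015,"z":0.025,"ax":0,"ay":0,"az":0,"fingers":0.25},
    {"x":0,"y":0,"z":0,"ax":0,"ay":0,"az":0,"fingers":0.25},
    {"x":0,"y":0,"z":0.01,"ax":0,"ay":0,"az":0,"fingers":0.25},
    {"x":0,"y":0,"z":0,"ax":0,"ay":0,"az":0,"fingers":0.25},
  ],
)

```text
time_s: 40.6
eef_pos: [499.4, -251.9, 19.3]
orientation: [0.0, 0.681, 0.732, -0.0]
force: [0.1, 0.1, 0.1]
gripper_width: 25.1
grip_force: 59.1
```

servo_tool(
  commands=[
    {"x":0,"y":0,"z":0.01,"ax":0,"ay":0,"az":0,"fingers":0.25},
    {"x":0,"y":0,"z":0,"ax":0,"ay":0,"az":0,"fingers":0.25},
  ],
)

```text
time_s: 40.85
eef_pos: [499.4, -251.8, 19.0]
orientation: [0.0, 0.681, 0.732, -0.0]
force: [0.8, -0.9, 1.5]
gripper_width: 25.0
grip_force: 59.4
```

servo_tool(
  commands=[
    {"x":0,"y":0,"z":0,"ax":0,"ay":0,"az":0,"fingers":0.5},
    {"x":0,"y":0,"z":0,"ax":0,"ay":0,"az":0,"fingers":0.5},
    {"x":0,"y":0,"z":0,"ax":0,"ay":0,"az":0,"fingers":0.5},
    {"x":0,"y":0,"z":0,"ax":0,"ay":0,"az":0,"fingers":0.5},
  ],
)

```text
time_s: 41.35
eef_pos: [499.4, -251.8, 18.9]
orientation: [-0.0, 0.681, 0.732, -0.0]
force: [-0.5, 0.1, 0.2]
gripper_width: 42.8
grip_force: 0.0
```

servo_tool(
  commands=[
    {"x":0,"y":0,"z":-0.4,"ax":0,"ay":0,"az":0,"fingers":0.5},
    {"x":0,"y":0,"z":-0.8,"ax":0,"ay":0,"az":0,"fingers":0.5},
    {"x":0,"y":0,"z":-0.9,"ax":0,"ay":0,"az":0,"fingers":0.5},
    {"x":0.45,"y":0,"z":-0.5,"ax":0,"ay":0,"az":0,"fingers":0.5},
    {"x":0.45,"y":0,"z":-0.2,"ax":0,"ay":0,"az":0,"fingers":0.5},
  ],
)

```text
time_s: 41.98
eef_pos: [497.0, -215.3, 132.6]
orientation: [0.001, 0.681, 0.732, 0.0]
force: [-0.4, -0.4, -0.0]
gripper_width: 43.1
grip_force: 0.0
```

servo_tool(
  commands=[
    {"x":0,"y":0,"z":0,"ax":0,"ay":0,"az":0,"fingers":0.5},
    {"x":0,"y":0,"z":0,"ax":0,"ay":0,"az":0,"fingers":0.5},
    {"x":0,"y":0,"z":0,"ax":0,"ay":0,"az":0,"fingers":0.5},
  ],
)

```text
time_s: 42.35
eef_pos: [496.5, -216.4, 130.4]
orientation: [-0.0, 0.681, 0.732, -0.0]
force: [-0.2, 0.5, 0.4]
gripper_width: 42.9
grip_force: 0.0
```

```bash
python3 - <<'E'
from st import *
d=snap("wrist");caps(d);s=d["s"];print(s["eef_pos"],s["gripper_width"],s["force"].round(1))
h=cv2.cvtColor(d["pixels"],cv2.COLOR_RGB2HSV);u,v=map(int,proj(d,(497.5,-141.3,80)));print(u,v)
m=np.zeros(h.shape[:2],bool);m[max(v-30,0):v+30,u-30:u+30]=((h[...,1]<25)&(h[...,2]>235))[max(v-30,0):v+30,u-30:u+30]
for c,st in blob(m,150):print(c,st,ray(d,*c,80).round(1))
E
```

```text
red [316.7 261.6] [303 249  28  26 561] [ 500.1 -252.5] 10.4 [ 500.1 -252.4   66. ]
blue [318.3 331.6] [306 321  26  22 455] [ 505.7 -314.3] 10.4 [ 505.7 -314.1   66. ]
[ 496.53431413 -216.35441481  130.40337132] 42.85676770367904 [-0.2  0.5  0.4]
325 103
[326.35294118 101.75592625] [ 308   83   37   39 1139] [ 497.8 -140.1   80. ]
```

All three are in place: red is 0.7 mm and blue 1.2 mm from their starting readings, white is about 1 mm off the pan's centre, and the gripper is hovering clear. Handing in.

```bash
python3 -c "
from rig import ctrl
print(ctrl.job_done())"
```

```text
the job is handed in; nothing more can be done
None
```

The job is handed in, with no verdict returned: white stands upright within about 1 mm of the scale pan's centre, and red and blue went back upright afterwards, within about 0.7 mm and 1.2 mm of where they started; no contact with the clamp, plain vial or beaker was seen.

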